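# Open a child-resistant pill tub one-handed in a bottle steadier

### The arm

A 7-joint arm with a two-finger parallel gripper is mounted at the origin on a cart in front of the work surface, level with it; the furniture and walls round the work are solid. World frame = base frame: x ahead of the robot, y to its left, z up, the work surface at z = 0. Lengths are in m, angles in rad, forces in N, time in s.
With the tool pointing down it reaches from about 0.425 to 0.925 m from the base axis. Payload 6.8 kg.
Tool frame: the origin (TCP) lies between the finger pads; the fingertips stand r.tcp_to_tips ahead of it and the grasp point (between the pads) lies 3 mm ahead of it (r.tcp_to_tips is the distance from the TCP to the fingertips, in m); z points along the fingers, y is the line along which they close (so a half turn about z gives the same grasp; the last joint's range is limited). The gripper opens to 85 mm and grips with 20 to 120 N. Pads are 22 mm wide; open, the fingers measure 114 mm over their backs; the gripper's body (76 mm by 85 mm) begins 54 mm behind the grasp point. The pads swing forward as they close: fully open they stand 13 mm farther back than shut.
Start: joints at [0.999, 0.477, 0.022, 1.555, -0.011, 1.109, -0.083], TCP at [0.302, -0.604, 0.253] pointing down, gripper open.
Joint ranges: [-2.96, 2.96], [-0.34, 2.1], [-1.41, 1.46], [0.24, 2.44], [-1.37, 4.51], [0.17, 1.92], [-2.96, 2.96]. Speed limits (rad/s): [2.39, 2.39, 3.14, 3.14, 3.14, 3.14, 3.14].

### API

Orientations are given as a rotation vector (axis times angle).
In Python, from bench import r gives the robot as it stands. The module is installed in compiled form; this text tells all that it offers.
- The arm moves only by the tool step_arm, never from a script. Its argument "moves" is a list of rows, each an object of numbers: "rx", "ry", "rz": the turn, a rotation vector about the tool's x, y, z in degrees; "dx", "dy", "dz": the shift along the tool's x, y, z in mm; "gripper": the opening, from -1 (shut) to 1 (fully open). In form: [{"rx": .., "ry": .., "rz": .., "dx": .., "dy": .., "dz": .., "gripper": ..}, ...]. A call has 1 to 20 rows; each row shifts and turns the commanded pose from where the row before left it, along the tool's axes as they then stand; what a row does not reach is not made up. A row lasts 1/8 s, in which the tool goes at most 62.5 mm and 10.7 degrees, less where a joint would pass 70% of its speed; a pose out of reach is approached as far as the arm can. A call is refused whole if a number of a shift passes 62.5 or a number of a turn 10.7, either way. A call with a gripper value outside its range is refused whole. The fingers move at their own pace and stop on an object; "grip_force" is the grip in N (left out, the last holds). Time passes only in rows, so rows that do not move let the fingers close. It gives the time, the measured TCP pose, the force, the opening and the grip force at its end, in the units of the state.
- r.get_obs(): the state, without advancing time (a new reading comes with each control period).
- r.grab_frame(name): name is "scene" or "top" or "wrist"; returns the picture (400x640x3 uint8, blue, green, red); there is no depth.
- r.camera_info(name): a dict with "mtx" (3x3 intrinsics, pixels), "rvec" (rotation vector, rad) and "tvec" (3), from world to camera coordinates, as OpenCV has them. Camera axes: x right, y down, z forward; pixel columns grow to the right and rows downward; lengths in m; the calibration is good to about 2 mm. A picture is of the moment at which its call begins: read the wrist's pose just before it. camera_info takes no time and is no camera call; for the wrist camera it gives the pose at the moment of the call.
- r.hand_in(): hands the job in; it is judged then, once.
The state is a dict: "clock": time; "joints": joint angles; "qvel": joint speeds; "tau": joint torques, N m; "tcp_pos": TCP position; "orientation": TCP orientation; "contact_force": force on the tool from outside, world axes, zero at the start; "moment": the same for the moment, N m; "grip_width": finger opening in m; "gripper_force": force on a finger pad.
Only numpy, scipy, OpenCV 4.12 (cv2) and the standard library are available. Lean on these libraries where they do the work, as an engineer would, in place of code of your own. Each camera call takes 0.05 s, during which the arm holds its last target. There are 200 camera calls.

### The job

With only one hand to work with, stand the pill tub that lies on the desk upright in the square bottle steadier, cap still on and settled fully home in its pocket, then push the cap down hard and turn it anticlockwise until it lifts off. Lay the cap flat, top up, on the floor of the pen tray beside the work (the one with just two pens and a pencil at its far end), clear of the pens, and leave the open tub standing in the steadier. Drop neither of them, and leave the glue stick, the stamp and the stapler where they stand.

Things in the scene. Friction and masses are not known exactly. Their poses are not given: they have to be found in the camera images.
- tub: Amber pill tub, about 0.11 kg, at first lying level on a flat side, cap end within 45 deg of facing the robot. Square section 52 mm across the flats from 26 to 60 mm above its foot, tapering below to 42 mm at the foot; round neck 32 mm across up to the rim at 87 mm. Length with cap 101 mm. Origin: centre of the underside of the foot; z from foot to cap; x, y square to the flat sides.
- tub_hold (a point): Point on the tub's axis 46 mm above its foot, halfway along the flat sides (free to hold from 30 to 58 mm), near its centre of mass; while the tub lies it is 28 mm above the desk (a clear desk pad 2 mm thick is under it). Axes as the tub's. Held here by a hand tilted about 45 deg over the cap, the tub can be stood up by tilting the hand 90 deg the other way.
- cap: White fluted push-and-turn cap on the tub, 51 mm across, 29.5 mm high, 0.045 kg. Origin: centre of the lower edge of its skirt; z to its closed top. Shut, its origin is on the tub's axis 71.5 mm above the tub's origin, axes parallel, and its skirt ends 11.5 mm above the tub's shoulder; fingers that take it should reach no lower than its skirt.
- cap_top (a point): Centre of the cap's top. A spring holds three lugs behind catches: unpushed, it neither turns nor pulls off. Pushed down 5 mm (14 N) it is free to turn, at 7.5 mm (18 N) it bottoms. Held down it turns anticlockwise from above: past the catch at 42 deg, lifts straight off from 62 deg on, stop at 88 deg (75 is best). Twisted without pushing, the tub only climbs out of its seat.
- steadier: Bottle steadier stuck to the desk left or right of the tub, turned up to 45 deg either way: black suction foot 112 mm across with a pull tab at -x, square grey frame 82 mm wide, top 36 mm above the desk, rubber jaws forming a square tapered pocket, 50.5 mm wide at the top, that matches the tub's foot. Origin: centre of its underside; x, y square to the frame. The tub fits any of four ways round.
- pocket (a point): Where the tub's origin (centre of its foot) comes to rest when it is fully home: on the steadier's axis, 14 mm above the desk, 22 mm below the steadier's top. The taper centres the tub and keeps it from turning. Axes as the steadier's, z up.
- tray: Dark grey pen tray, 264 x 162 mm, fixed, in the work area on the other side of the tub from the steadier (not the full tray at the back). Floor 2 mm thick, rim 16 mm high, walls 2 mm. Origin: centre of its underside; x along its length, away from the robot. Two pens and a pencil lie across its far end, x = +65 to +120 mm; the rest of the floor is free.
- glue_stick: Bystander: glue stick standing loose, 29 mm across and 91 mm high, about 0.1 m from the steadier's axis, on its +x side. Origin: centre of its underside.
- stamp: Bystander: blue and black stamp standing loose, 30 x 52 mm and 66 mm high, about 0.1 m from the steadier's axis, on its +x side beside the glue stick. Origin: centre of its underside; y along its length.
- stapler: Bystander: dark stapler, loose, 150 x 36 mm and 56 mm high, behind the tub, its length roughly along world y. Origin: centre of its underside; x along its length.
Things that resemble listed ones, but are neither listed nor needed, are in the scene too. What is shaped like the steadier but pink or purple is not meant.

How it is judged:
On the way, in this order (a step that is already met when the one before it is completed fails the run):
1. the tub stands upright, fully home in the steadier's pocket, with its cap still shut (distance between tub and pocket below 0.004 m and angle between tub's own z axis and vertical below 0.06 rad and distance between cap and tub below 0.074 m and angle between the x axis of cap and the x axis of tub, either way round below 0.2 rad), for 0.2 s.
2. the cap, still on the neck of the tub in the steadier, has been turned past its catch (distance between tub and pocket below 0.004 m and angle between tub's own z axis and vertical below 0.06 rad and angle between the x axis of cap and the x axis of tub, either way round above 0.75 rad and z of cap in the frame of tub between 0.062 and 0.075 m), for 0.05 s.
At the end, for the whole second after the job is handed in: The open tub stands upright (within 0.06 rad) in the steadier, its foot within 4 mm of its seat; the cap lies top up and flat (within 0.08 rad) on the tray's floor, its centre at least 25 mm inside the tray's edges; both at rest (distance between tub and pocket below 0.004 m and angle between tub's own z axis and vertical below 0.06 rad and angle between cap's own z axis and vertical below 0.08 rad and z of cap in the frame of tray below 0.005 m and x of cap in the frame of tray between -0.105 and 0.105 m and y of cap in the frame of tray between -0.054 and 0.054 m and linear speed of each of cap, tub below 0.02 m/s); the robot touches nothing.
It fails at once if a bystander (glue stick, stamp, stapler) moved by over 20 mm or tipped by over 0.3 rad (distance of any of glue_stick, stamp, stapler from where it was at the start of the episode above 0.02 m or angle between any of glue_stick, stamp, stapler's own z axis and vertical above 0.3 rad).
It fails at once if the cap or the tub dropped (falling free of the fingers at over 0.8 m/s) ((linear speed of cap above 0.8 m/s and contact force between the fingers and cap below 0.05 N and contact force between the fingers and tub below 0.05 N) or (linear speed of tub above 0.8 m/s and contact force between the fingers and tub below 0.05 N and contact force between the fingers and cap below 0.05 N)).
It also fails if it takes over 61 s, if anything falls off the work surface, if the arm or the gripper's body presses on something with over 40 N, if the wrist force passes 120 N, or if a joint passes its speed limit or range.

## Working session

There is one attempt and no reset: what is moved stays moved. The work goes in short steps, Python scripts to look and compute and a tool call to move; the robot and the scene stay as the last step left them, time stands still between calls to the robot, and variables do not carry over. Pictures are saved under pics/ and viewed, at most 10 in all, crops included, and the job is handed in when it is done.

Besides the shell and the picture viewer there is one more tool, called after "Call:" as name([rows], argument=value, ...), one row to a line, values as JSON. step_arm: Moves the arm, as the interface text tells. Its arguments: {"type":"object","properties":{"moves":{"type":"array","items":{"type":"object","properties":{"rx":{"type":"number"},"ry":{"type":"number"},"rz":{"type":"number"},"dx":{"type":"number"},"dy":{"type":"number"},"dz":{"type":"number"},"gripper":{"type":"number"}}}},"grip_force":{"type":"number"}},"required":["moves"]}

```bash
mkdir -p pics; python3 - <<'E'
from bench import r
import cv2,numpy as np
for n in("scene","top"):
    cv2.imwrite(f"pics/{n}0.png",r.grab_frame(n)); i=r.camera_info(n); print(n,i)
    R=cv2.Rodrigues(np.array(i["rvec"],float))[0]; print(-R.T@np.array(i["tvec"]).ravel())
print(r.tcp_to_tips,r.get_obs())
E
```

```text
scene {'mtx': array([[419.52986797,   0.        , 319.94034195],
       [  0.        , 419.52986797, 199.93349129],
       [  0.        ,   0.        ,   1.        ]]), 'rvec': array([ 0.99745102, -2.14412713,  1.34444018]), 'tvec': array([0.39510058, 0.20821033, 1.03987217])}
[-0.36369919  0.85967312  0.63990247]
top {'mtx': array([[367.2736476 ,   0.        , 313.14870367],
       [  0.        , 367.2736476 , 207.06679635],
       [  0.        ,   0.        ,   1.        ]]), 'rvec': array([ 2.20092438, -2.00169435,  0.22778353]), 'tvec': array([0.05250567, 0.52166631, 0.97918887])}
[0.28904466 0.08694443 1.06892342]
0.022 {'clock': 0.1, 'joints': array([ 0.99889307,  0.47772276,  0.02234713,  1.55632054, -0.01152741,
        1.10930382, -0.08308863]), 'qvel': array([ 0.00025649, -0.00062285, -0.00082591, -0.00310537, -0.00082434,
       -0.00127273,  0.00130155]), 'tau': array([ 4.50148407e-03, -5.97759426e+01,  1.61337107e+00, -2.81957996e+01,
        1.28390815e-02,  4.94078704e-03, -2.92664811e-05]), 'tcp_pos': array([ 0.30174431, -0.60325917,  0.25243295]), 'orientation': array([-3.05597334e+00, -7.21693568e-01,  7.32004060e-04]), 'contact_force': array([-0.63243971, -0.83178842,  0.10977204]), 'moment': array([-0.01676148,  0.01531723,  0.00870058]), 'gripper_force': 0.0, 'grip_width': 0.0855411110978687}
```

View pics/scene0.png

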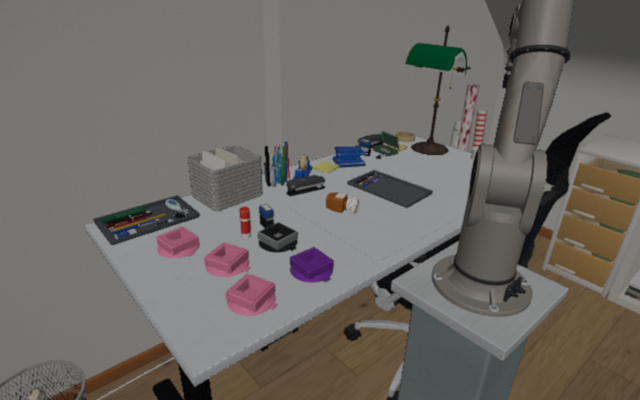

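View pics/top0.png

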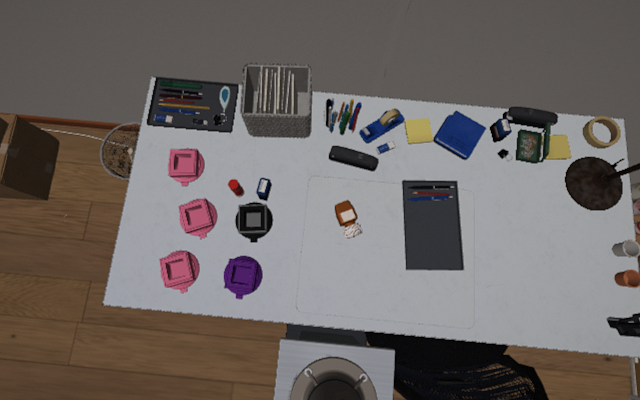

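Pictures: steadier candidates in the top view are pink at (185,165), (197,216) and (180,270), purple at (243,275), and grey/black at (254,220). Only the last has a grey frame on a black foot, and it also has the glue stick (235,187) and stamp (264,188) beside it. The tub is at (347,218). The tray with two pens and a pencil is at (433,225); the full tray at (193,105) is not meant. I'll confirm this in a crop.

```bash
python3 - <<'E'
import cv2,numpy as np
t=cv2.imread("pics/top0.png"); s=cv2.imread("pics/scene0.png")
a=cv2.resize(t[165:250,225:365],None,fx=5.5,fy=5.5,interpolation=cv2.INTER_CUBIC)[:,:770]
cv2.imwrite("pics/crop1.png",a)
E
cat > h.py <<'E'
from bench import r
import numpy as np,cv2
def cam(n):
    i=r.camera_info(n); return i["mtx"],cv2.Rodrigues(np.array(i["rvec"],float))[0],np.array(i["tvec"],float).ravel()
def ray(c,uv,z):
    K,R,t=c; uv=np.atleast_2d(uv).astype(float)
    d=(R.T@np.linalg.inv(K)@np.c_[uv,np.ones(len(uv))].T).T; o=-R.T@t
    return o+d*((z-o[2])/d[:,2])[:,None]
def proj(c,P):
    K,R,t=c; q=(K@(R@np.atleast_2d(P).T+t[:,None])).T; return q[:,:2]/q[:,2:]
E
python3 - <<'E'
import sys; sys.path.insert(0,'.')
from h import *
c=cam("top")
for n,uv,z in [("st",(254,218),.036),("tubbody",(346,213),.05),("cap",(352,231),.05),("glue",(235,187),.08),("tray",[(404,181),(459,181),(463,269),(406,269)],.016)]:
    print(n,ray(c,uv,z).round(3).tolist())
E
```

```text
st [[0.471, 0.267, 0.036]]
tubbody [[0.508, 0.007, 0.05]]
cap [[0.458, -0.013, 0.05]]
glue [[0.546, 0.324, 0.08]]
tray [[0.629, -0.161, 0.016], [0.645, -0.325, 0.016], [0.385, -0.338, 0.016], [0.37, -0.177, 0.016]]
```

View pics/crop1.png

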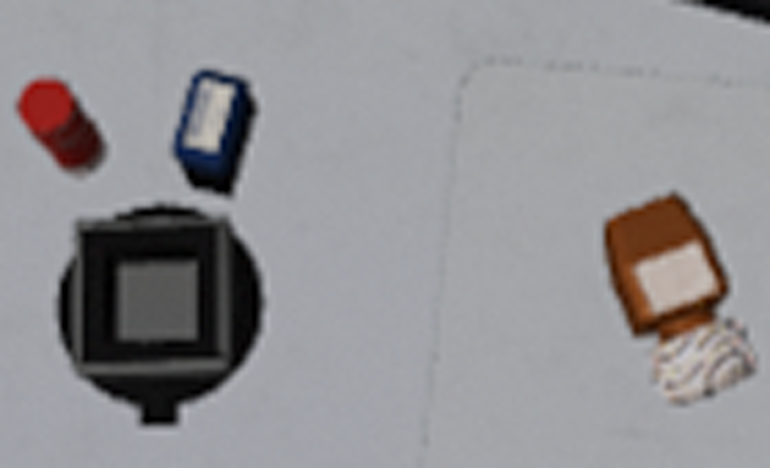

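The crop confirms it: the grey frame with a black foot and tab is the steadier, with the glue stick and stamp on its +x side. The amber tub lies with its cap towards the robot, foot heading about 22° from +x, and the tool's yaw is already about 26°. I'll move above the tub for a close look.

Call:
step_arm([
  {"dx":32,"dy":-40,"dz":-4},
  {"dx":32,"dy":-40,"dz":-4},
  {"dx":32,"dy":-40,"dz":-4},
  {"dx":32,"dy":-40,"dz":-4},
  {"dx":32,"dy":-40,"dz":-4},
  {"dx":32,"dy":-40,"dz":-4},
  {"dx":32,"dy":-40,"dz":-4},
  {"dx":32,"dy":-40,"dz":-4},
  {"dx":32,"dy":-40,"dz":-4},
  {"dx":32,"dy":-40,"dz":-4},
  {"dx":32,"dy":-40,"dz":-4},
  {"dx":32,"dy":-40,"dz":-4},
  {},
  {},
])

```text
invalid input at $.moves[0]: expected keys rx, ry, rz, dx, dy, dz, gripper
```

```bash
python3 - <<'E'
from h import *
import pickle
o=r.get_obs(); c=cam("wrist"); im=r.grab_frame("wrist"); cv2.imwrite("pics/w1.png",im); pickle.dump((c,im),open("w1.pkl","wb"))
print(o["joints"],o["tcp_pos"],o["orientation"],-c[1].T@c[2],c[1][2])
print(ray(c,[(320,200),(0,0),(639,399)],0))
E
```

```text
[ 0.99889307  0.47772276  0.02234713  1.55632054 -0.01152741  1.10930382
 -0.08308863] [ 0.30174431 -0.60325917  0.25243295] [-3.05597334e+00 -7.21693568e-01  7.32004060e-04] [ 0.36730762 -0.57181839  0.37287139] [-0.25781191 -0.12767336 -0.95772258]
[[ 2.69741423e-01 -6.19146447e-01  0.00000000e+00]
 [ 3.12505211e-01 -2.43506048e-01 -5.55111512e-17]
 [ 2.09071897e-01 -1.15618692e+00  0.00000000e+00]]
```

View pics/w1.png

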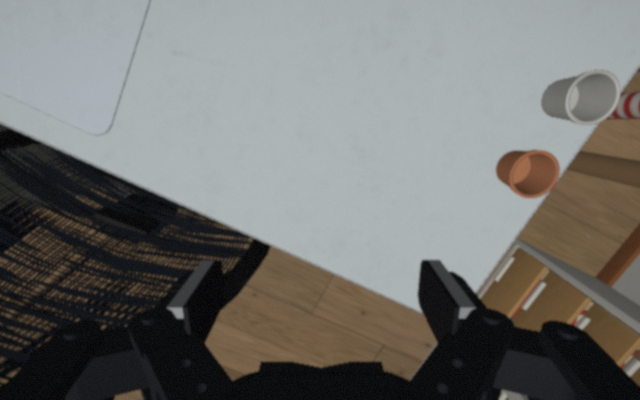

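The wrist view shows only empty desk; the move was refused because every key is required. I'll resend it.

Call:
step_arm([
  {"dx":32,"dy":-39,"dz":-4,"rx":0,"ry":0,"rz":0,"gripper":1},
  {"dx":32,"dy":-39,"dz":-4,"rx":0,"ry":0,"rz":0,"gripper":1},
  {"dx":32,"dy":-39,"dz":-4,"rx":0,"ry":0,"rz":0,"gripper":1},
  {"dx":32,"dy":-39,"dz":-4,"rx":0,"ry":0,"rz":0,"gripper":1},
  {"dx":32,"dy":-39,"dz":-4,"rx":0,"ry":0,"rz":0,"gripper":1},
  {"dx":32,"dy":-39,"dz":-4,"rx":0,"ry":0,"rz":0,"gripper":1},
  {"dx":32,"dy":-39,"dz":-4,"rx":0,"ry":0,"rz":0,"gripper":1},
  {"dx":32,"dy":-39,"dz":-4,"rx":0,"ry":0,"rz":0,"gripper":1},
  {"dx":32,"dy":-39,"dz":-4,"rx":0,"ry":0,"rz":0,"gripper":1},
  {"dx":32,"dy":-39,"dz":-4,"rx":0,"ry":0,"rz":0,"gripper":1},
  {"dx":32,"dy":-39,"dz":-4,"rx":0,"ry":0,"rz":0,"gripper":1},
  {"dx":32,"dy":-39,"dz":-4,"rx":0,"ry":0,"rz":0,"gripper":1},
  {"dx":0,"dy":0,"dz":0,"rx":0,"ry":0,"rz":0,"gripper":1},
  {"dx":0,"dy":0,"dz":0,"rx":0,"ry":0,"rz":0,"gripper":1},
])

```text
clock: 1.9
tcp_pos: [0.4358, -0.0139, 0.301]
orientation: [3.057, 0.722, -0.001]
contact_force: [0.6, -0.3, -0.0]
grip_width: 0.0856
gripper_force: 0.0
```

```bash
python3 - <<'E'
from h import *
import pickle
o=r.get_obs(); c=cam("wrist"); im=r.grab_frame("wrist"); cv2.imwrite("pics/w2.png",im); pickle.dump((c,im),open("w2.pkl","wb"))
print(o["clock"],o["joints"],o["tcp_pos"],o["orientation"],-c[1].T@c[2],c[1][2])
E
```

```text
1.9 [ 0.29716713  0.05260029 -0.41897533  2.01048121  0.02464444  1.08386428
 -1.23994597] [ 0.43575134 -0.01394543  0.30104734] [ 3.05723297e+00  7.21787407e-01 -1.13683582e-03] [0.50130046 0.01771296 0.42143241] [-0.25765795 -0.12943999 -0.95752685]
```

View pics/w2.png

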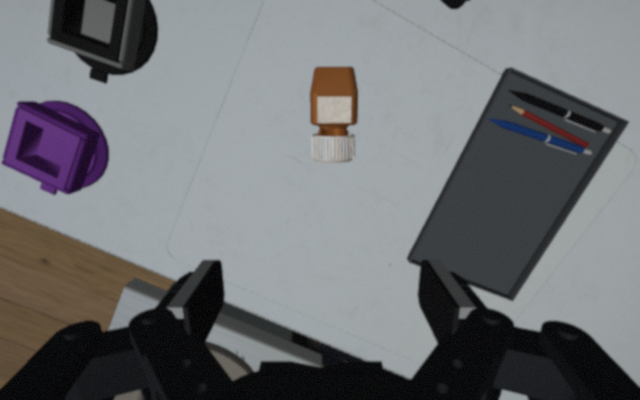

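The wrist view shows the tub at (334,100) with its cap at (333,148), the steadier at top left (100,25), and the tray with its pens at (520,180). Next I'll measure tub, steadier and tray.

```bash
python3 - <<'E'
from h import *
import pickle
c,im=pickle.load(open("w2.pkl","rb"))
hsv=cv2.cvtColor(im,cv2.COLOR_BGR2HSV).astype(int)
roi=np.zeros(im.shape[:2],bool); roi[55:135,295:375]=1
m=(hsv[...,1]>90)&(hsv[...,0]<22)&roi
rows=[]
for v in range(55,135):
    u=np.where(m[v])[0]
    if len(u)>6: rows.append((v,u.min(),u.max()+1))
rows=np.array(rows)
mid=ray(c,np.c_[(rows[:,1]+rows[:,2])/2,rows[:,0]+.5],.054); w=ray(c,np.c_[rows[:,1],rows[:,0]+.5],.054)-ray(c,np.c_[rows[:,2],rows[:,0]+.5],.054)
for a,b,d in list(zip(rows,mid,np.linalg.norm(w,axis=1)))[::3]: print(a,b[:2].round(4),d.round(4))
# cap
v=im[125:170,300:370].astype(int); cm=(v.min(2)>195)|((v.max(2)-v.min(2)<12)&(v.mean(2)>205))
print("bg",im[150,290],"cap",im[150,333],im[158,333])
# steadier in top view
t=cv2.imread("pics/top0.png"); ct=cam("top")
g=cv2.cvtColor(t,cv2.COLOR_BGR2GRAY); 
sub=g[195:245,230:278]; mm=(sub<110).astype(np.uint8)
print("\n".join("".join("%4d"%x for x in row[::2]) for row in sub[::2]))
hs=cv2.cvtColor(t,cv2.COLOR_BGR2GRAY)[170:280,390:475]
mk=(hs<100).astype(np.uint8); n,l,s,_=cv2.connectedComponentsWithStats(mk); k=1+s[1:,4].argmax()
cn=max(cv2.findContours((l==k).astype(np.uint8),0,1)[0],key=cv2.contourArea)
b=cv2.boxPoints(cv2.minAreaRect(cn))+[390,170]; P=ray(ct,b,.016); print(b,P.round(4),P.mean(0),np.linalg.norm(np.diff(P,axis=0),axis=1))
E
```

```text
[ 68 316 352] [0.5378 0.0204] 0.037
[ 71 315 353] [0.5352 0.0191] 0.0392
[ 74 314 354] [0.5326 0.0178] 0.0414
[ 77 314 354] [0.53   0.0165] 0.0415
[ 80 313 355] [0.5274 0.0151] 0.0436
[ 83 313 355] [0.5248 0.0138] 0.0438
[ 86 312 356] [0.5222 0.0124] 0.0459
[ 89 312 356] [0.5196 0.0111] 0.0461
[ 92 311 357] [0.5169 0.0097] 0.0483
[ 95 311 357] [0.5142 0.0083] 0.0484
[ 98 311 357] [0.5116 0.007 ] 0.0485
[101 311 357] [0.5089 0.0056] 0.0486
[104 311 357] [0.5062 0.0042] 0.0488
[107 311 357] [0.5034 0.0028] 0.0489
[110 311 357] [0.5007 0.0014] 0.049
[113 311 356] [4.977e-01 4.000e-04] 0.0481
[116 311 356] [ 0.495 -0.001] 0.0482
[119 311 356] [ 0.4922 -0.0024] 0.0483
[122 312 355] [ 0.4894 -0.0038] 0.0463
[125 319 347] [ 0.4864 -0.0048] 0.0302
[128 320 346] [ 0.4835 -0.0062] 0.0281
[131 319 347] [ 0.4807 -0.0077] 0.0304
[134 318 347] [ 0.4776 -0.0087] 0.0315
bg [172 167 161] cap [174 176 177] [161 162 164]
 165 164 164  91  62  75 103 168 164 165 164 160 161 168  48  18  24  28  13  82 167 164 164 163
 165 163 165 167 151 149 168 164 163 166 165 163 164 164 140   3   7  11   4 120 166 16
[... 1839 characters left out ...]
4 162 164 164
 164 162 166 164 161 162 166 153  77  20  14  17  17  11  27  71 144 168 164 164 163 161 163 164
 164 164 163 164 164 162 164 164 167 162  82  15  16  19 174 166 163 163 164 162 163 164 163 162
 163 163 165 164 163 162 163 162 163 166  95   4   8  24 169 164 164 165 164 163 162 163 163 164
 163 164 163 163 162 160 161 163 164 163 168 169 171 169 163 165 164 165 165 163 164 164 164 162
[[401.82829857 180.05094147]
 [459.19811249 177.55660248]
 [463.17358398 268.99245453]
 [405.80377197 271.48679352]] [[ 0.6313 -0.1541  0.016 ]
 [ 0.6556 -0.3253  0.016 ]
 [ 0.3849 -0.3386  0.016 ]
 [ 0.3625 -0.1765  0.016 ]] [ 0.50856433 -0.24860519  0.016     ] [0.17294192 0.27105739 0.16363505]
```

Tub axis yaw is 26.6°, which matches the tool, and the hold point is about (0.499, 0.001). The widths and lengths agree with the given sizes. I'll take a quick look at the steadier from above before grasping.

Call:
step_arm([
  {"dx":17,"dy":-47,"dz":0,"rx":0,"ry":0,"rz":0,"gripper":1},
  {"dx":17,"dy":-47,"dz":0,"rx":0,"ry":0,"rz":0,"gripper":1},
  {"dx":17,"dy":-47,"dz":0,"rx":0,"ry":0,"rz":0,"gripper":1},
  {"dx":17,"dy":-47,"dz":0,"rx":0,"ry":0,"rz":0,"gripper":1},
  {"dx":17,"dy":-47,"dz":0,"rx":0,"ry":0,"rz":0,"gripper":1},
  {"dx":0,"dy":0,"dz":0,"rx":0,"ry":0,"rz":0,"gripper":1},
  {"dx":0,"dy":0,"dz":0,"rx":0,"ry":0,"rz":0,"gripper":1},
])

```text
clock: 2.82
tcp_pos: [0.4074, 0.2331, 0.3009]
orientation: [3.057, 0.719, -0.001]
contact_force: [-0.7, -1.2, 0.6]
grip_width: 0.0851
gripper_force: 0.0
```

```bash
python3 - <<'E'
from h import *
import pickle
o=r.get_obs(); c=cam("wrist"); im=r.grab_frame("wrist"); pickle.dump((c,im),open("w3.pkl","wb"))
print(o["clock"],o["joints"],o["tcp_pos"],o["orientation"],-c[1].T@c[2])
p=proj(c,[.471,.267,.036])[0].round().astype(int); print(p)
y,x=max(p[1]-75,0),max(p[0]-100,0)
print("crop origin",x,y); cv2.imwrite("pics/w3c.png",cv2.resize(im[y:y+150,x:x+200],None,fx=4,fy=4,interpolation=cv2.INTER_CUBIC))
E
```

```text
2.825 [-0.04055224  0.14160465 -0.66384414  1.9329504   0.09822289  1.10004764
 -1.85339402] [0.4074321  0.23313682 0.30085219] [ 3.05731650e+00  7.18586396e-01 -1.45168261e-03] [0.47306112 0.26474114 0.42123149]
[318 104]
crop origin 218 29
```

View pics/w3c.png

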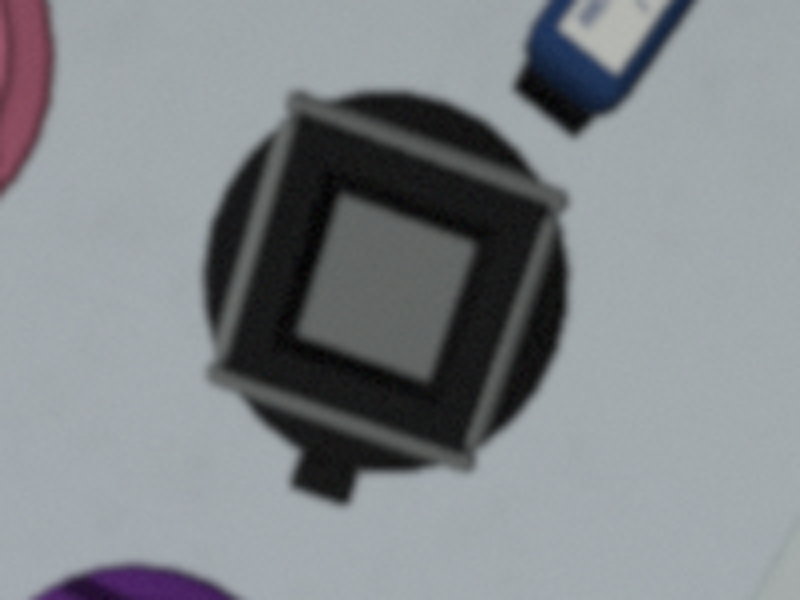

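The crop shows frame corners at (292,95), (567,202), (472,468), (212,372), with the tab at lower left, towards the robot. Converting these to world positions.

```bash
python3 - <<'E'
from h import *
import pickle
c,im=pickle.load(open("w3.pkl","rb"))
for n,q,z in[("frame",[(292,95),(567,202),(472,468),(212,372)],.036),("floor",[(340,190),(478,240),(435,385),(297,335)],.014)]:
    P=ray(c,np.array(q)/4+[218,29],z); e=np.diff(np.r_[P,P[:1]],axis=0)
    print(n,P.mean(0).round(4),np.linalg.norm(e,axis=1).round(4),np.degrees(np.arctan2(e[:,1],e[:,0])).round(1))
hsv=cv2.cvtColor(im,cv2.COLOR_BGR2HSV)
m=((im.max(2)<75)).astype(np.uint8)[30:150,260:380]; 
g=ray(c,np.array([(205,280),(567,280),(388,91),(388,470)])/4+[218,29],.005); print(g.round(4), g.mean(0))
print(ray(c,np.array([(550,105),(322,480)])/4+[218,29],.0).round(3))
E
```

```text
frame [0.4717 0.2713 0.036 ] [0.0788 0.0761 0.0784 0.0758] [ -83.4 -172.7   96.4    7.7]
floor [0.4718 0.2712 0.014 ] [0.0421 0.0428 0.0433 0.0423] [ -82.4 -170.2   97.     8.1]
[[0.4497 0.3213 0.005 ]
 [0.4979 0.2244 0.005 ]
 [0.5206 0.2952 0.005 ]
 [0.4234 0.2474 0.005 ]] [0.47289521 0.27207507 0.005     ]
[[0.539 0.252 0.   ]
 [0.411 0.264 0.   ]]
```

Call:
step_arm([
  {"dx":-17,"dy":47,"dz":0,"rx":0,"ry":0,"rz":0,"gripper":1},
  {"dx":-17,"dy":47,"dz":0,"rx":0,"ry":0,"rz":0,"gripper":1},
  {"dx":-17,"dy":47,"dz":0,"rx":0,"ry":0,"rz":0,"gripper":1},
  {"dx":-17,"dy":47,"dz":0,"rx":0,"ry":0,"rz":0,"gripper":1},
  {"dx":-17,"dy":47,"dz":0,"rx":0,"ry":0,"rz":0,"gripper":1},
  {"dx":0,"dy":0,"dz":0,"rx":0,"ry":9.5,"rz":0,"gripper":1},
  {"dx":0,"dy":0,"dz":0,"rx":0,"ry":9.5,"rz":0,"gripper":1},
  {"dx":0,"dy":0,"dz":0,"rx":0,"ry":9.5,"rz":0,"gripper":1},
  {"dx":0,"dy":0,"dz":0,"rx":0,"ry":9.5,"rz":0,"gripper":1},
  {"dx":-30,"dy":3.7,"dz":39,"rx":0,"ry":0,"rz":0,"gripper":1},
  {"dx":-30,"dy":3.7,"dz":39,"rx":0,"ry":0,"rz":0,"gripper":1},
  {"dx":-30,"dy":3.7,"dz":39,"rx":0,"ry":0,"rz":0,"gripper":1},
  {"dx":-29,"dy":3.7,"dz":39,"rx":0,"ry":0,"rz":0,"gripper":1},
  {"dx":0,"dy":0,"dz":0,"rx":0,"ry":0,"rz":0,"gripper":1},
  {"dx":0,"dy":0,"dz":0,"rx":0,"ry":0,"rz":0,"gripper":1},
])

```text
clock: 4.75
tcp_pos: [0.4323, -0.0322, 0.177]
orientation: [-2.841, -0.686, -0.791]
contact_force: [-0.3, -0.4, 0.3]
grip_width: 0.0857
gripper_force: 0.0
```

```bash
cat > st.py <<'E'
from h import *
import sys
from scipy.spatial.transform import Rotation as Ro
o=r.get_obs(); M=Ro.from_rotvec(o["orientation"]).as_matrix()
print("t",round(o["clock"],2),"q",o["joints"].round(3),"tcp",o["tcp_pos"].round(4),"F",o["contact_force"].round(1),"M",o["moment"].round(2),"w",round(o["grip_width"],4))
print(M.round(4))
def to(P,Rt=None):
    print("delta mm tool axes",(M.T@(np.array(P)-o["tcp_pos"])*1000).round(1), "turn deg" if Rt is not None else "", np.degrees(Ro.from_matrix(M.T@Rt).as_rotvec()).round(2) if Rt is not None else "")
E
python3 - <<'E'
from st import *
t=np.radians(38);a=np.array([.894,.4475,0]);z=np.sin(t)*a-np.cos(t)*np.array([0,0,1]);x=np.cos(t)*a+np.sin(t)*np.array([0,0,1]);R=np.c_[x,np.cross(z,x),z]
to(np.array([.499,.001,.028])-.008*z,R)
E
```

```text
t 4.75 q [ 0.91   0.127 -0.8    2.432 -0.894  0.255 -0.13 ] tcp [ 0.4323 -0.0322  0.177 ] F [-0.3 -0.4  0.3] M [-0.26  0.46  0.02] w 0.0857
[[ 0.7619  0.4533  0.4628]
 [ 0.3939 -0.8913  0.2245]
 [ 0.5142  0.0112 -0.8576]]
delta mm tool axes [-13.7  -1.  158.2] turn deg [0.32 7.05 0.66]
```

Steadier centre is (0.4717, 0.2713) with yaw about 8°. The elbow reached its limit close in, so I'll go along the tool axis, which heads outward.

Call:
step_arm([
  {"dx":-4,"dy":0,"dz":30,"rx":0,"ry":0,"rz":0,"gripper":1},
  {"dx":-4,"dy":0,"dz":30,"rx":0,"ry":0,"rz":0,"gripper":1},
  {"dx":-3,"dy":0,"dz":20,"rx":0,"ry":2,"rz":0.3,"gripper":1},
  {"dx":0,"dy":0,"dz":10,"rx":0,"ry":2,"rz":0.3,"gripper":1},
  {"dx":0,"dy":0,"dz":0,"rx":0,"ry":3,"rz":0,"gripper":1},
  {"dx":0,"dy":0,"dz":0,"rx":0,"ry":0,"rz":0,"gripper":1},
])

```text
clock: 5.5
tcp_pos: [0.4718, -0.0369, 0.1422]
orientation: [-2.754, -0.669, -0.866]
contact_force: [0.2, 0.9, -0.5]
grip_width: 0.0853
gripper_force: 0.0
```

```bash
cat >> st.py <<'E'
def tilt(deg,yaw):
    t=np.radians(deg);y=np.radians(yaw);a=np.array([np.cos(y),np.sin(y),0]);k=np.array([0,0,1.])
    z=np.sin(t)*a-np.cos(t)*k;x=np.cos(t)*a+np.sin(t)*k;return np.c_[x,np.cross(z,x),z]
E
python3 - <<'E'
from st import *
for d in(32,38):
    R=tilt(d,26.6); to(np.array([.499,.001,.028])-.008*R[:,2],R)
E
```

```text
t 5.5 q [ 0.916  0.33  -0.797  2.398 -1.367  0.171  0.433] tcp [ 0.4718 -0.0369  0.1422] F [ 0.2  0.9 -0.5] M [-0.34  0.51 -0.01] w 0.0853
[[ 0.7295  0.4681  0.4986]
 [ 0.3648 -0.883   0.2953]
 [ 0.5785 -0.0336 -0.815 ]]
delta mm tool axes [-31.9 -17.2 109.9] turn deg [-2.34 -3.35  0.04]
delta mm tool axes [-32.8 -17.2 109.9] turn deg [-2.34  2.65 -0.08]
```

The wrist joints hit their limits. I'll fit a simple kinematic model from the logged states so I can plan the postures.

```bash
cat > kin.py <<'E'
import numpy as np,itertools
from scipy.spatial.transform import Rotation as Ro
from scipy.optimize import least_squares
D=[([0.99889307,0.47772276,0.02234713,1.55632054,-0.01152741,1.10930382,-0.08308863],[0.30174431,-0.60325917,0.25243295],[-3.05597334,-.721693568,.000732]),
([0.29716713,0.05260029,-0.41897533,2.01048121,0.02464444,1.08386428,-1.23994597],[0.43575134,-0.01394543,0.30104734],[3.05723297,.721787407,-.00113683582]),
([-0.04055224,0.14160465,-0.66384414,1.9329504,0.09822289,1.10004764,-1.85339402],[0.4074321,0.23313682,0.30085219],[3.05731650,.718586396,-.00145168261]),
([.91,.127,-.8,2.432,-.894,.255,-.13],[.4323,-.0322,.177],[-2.841,-.686,-.791]),
([.916,.33,-.797,2.398,-1.367,.171,.433],[.4718,-.0369,.1422],[-2.754,-.669,-.866])]
LO=np.array([-2.96,-.34,-1.41,.24,-1.37,.17,-2.96]);HI=np.array([2.96,2.1,1.46,2.44,4.51,1.92,2.96])
AX="zyzyzyz"
def fk(q,p,s):
    q=np.asarray(q,float)*s
    R=Ro.from_euler("z",p[0]); x=np.array([p[9],0,p[1]])
    x=R.apply(x)
    L={1:(p[7],p[2]),3:(p[8],p[3]),5:(p[6],p[4])}
    for i in range(7):
        R=R*Ro.from_euler(AX[i],q[i])
        if i==2: x=x+R.apply([p[7],0,p[2]])
        if i==4: x=x+R.apply([p[8],0,p[3]])
        if i==6: x=x+(R*Ro.from_euler("z",p[5])).apply([p[6],0,p[4]])
    return x,R*Ro.from_euler("z",p[5])
def res(p,s):
    e=[]
    for q,x,o in D:
        X,R=fk(q,p,s); e+=list((X-x)*5)+list((R.inv()*Ro.from_rotvec(o)).as_rotvec())
    return np.array(e)
if __name__=="__main__":
    best=[]
    for s in itertools.product((1,-1),repeat=4):
        S=np.array([s[0],1,s[1],1,s[2],1,s[3]])
        for b in(0,1.57,3.14,-1.57):
            for e in(0,1.57,3.14,-1.57):
                f=least_squares(res,[b,.35,.4,.4,.2,e,0,0,0,0],args=(S,),max_nfev=60); best.append((f.cost,tuple(S),f.x))
    best.sort(key=lambda t:t[0])
    for b in best[:3]: print(b[0],b[1],b[2].round(4))
    np.savez("kin.npz",p=best[0][2],s=best[0][1]); print(res(best[0][2],np.array(best[0][1])).round(4).reshape(5,6))
E
python3 kin.py
```

```text
0.004026020008633291 (np.int64(-1), np.int64(1), np.int64(-1), np.int64(1), np.int64(-1), np.int64(1), np.int64(-1)) [-0.0844  0.2495  0.524   0.4633  0.2297  1.4913 -0.0351  0.0126  0.0247
  0.035 ]
0.0040260200086335 (np.int64(-1), np.int64(1), np.int64(-1), np.int64(1), np.int64(-1), np.int64(1), np.int64(-1)) [-0.0844  0.2495  0.524   0.4633  0.2297  1.4913 -0.0351  0.0126  0.0247
  0.035 ]
0.004026020008633618 (np.int64(-1), np.int64(1), np.int64(-1), np.int64(1), np.int64(-1), np.int64(1), np.int64(-1)) [-0.0844  0.2495  0.524   0.4633  0.2297  1.4913 -0.0351  0.0126  0.0247
  0.035 ]
[[-0.0031  0.0057 -0.0109 -0.     -0.0001 -0.0049]
 [ 0.0147  0.0237  0.0128 -0.0001  0.     -0.0049]
 [-0.0149 -0.0085  0.0184 -0.0001  0.0001 -0.0049]
 [-0.0132  0.0103 -0.0313  0.0434  0.0027  0.0074]
 [ 0.0182 -0.0106  0.0111  0.0485 -0.0006  0.0106]]
```

```bash
cat > kin2.py <<'E'
from kin import *
S=np.array([-1,1,-1,1,-1,1,-1])
# p: 0:7 joint offsets, 7 tool yaw, 8 base z, then 3-vectors after joints 1..7
def fk(q,p):
    q=np.asarray(q,float)*S+p[:7]; R=Ro.identity(); x=np.array([0,0,p[8]])
    for i in range(7):
        R=R*Ro.from_euler(AX[i],q[i])
        x=x+R.apply(p[9+3*i:12+3*i])
    return x,R*Ro.from_euler("z",p[7])
p0=np.zeros(30);p0[0]=-.0844;p0[7]=1.4913;p0[8]=.25;p0[9+6+2]=.524;p0[9+12+2]=.4633;p0[9+18+2]=.23
w=np.r_[np.ones(7)*.3,0.001,.05,np.ones(21)*.2]
def res(p):
    e=[]
    for q,x,o in D:
        X,R=fk(q,p); e+=list((X-x)*50)+list((R.inv()*Ro.from_rotvec(o)).as_rotvec()*20)
    return np.r_[e,(p-p0)*w]
def fit():
    return least_squares(res,p0)
if __name__=="__main__":
    f=fit(); np.save("p.npy",f.x); print(f.x[:9].round(4)); print(f.x[9:].reshape(7,3).round(4)); print((res(f.x)[:30].reshape(5,6)/[50,50,50,20,20,20]).round(4))
E
python3 kin2.py
```

```text
[-6.0000e-04  1.0000e-04  1.0000e-04 -2.0000e-04 -0.0000e+00  2.0000e-04
  0.0000e+00  1.5703e+00  2.7810e-01]
[[-0.000e+00 -1.430e-02  1.800e-03]
 [-1.200e-03 -1.430e-02  8.700e-03]
 [ 1.000e-03 -1.540e-02  5.327e-01]
 [-4.000e-03 -1.540e-02  3.200e-03]
 [ 2.700e-03 -9.000e-04  4.665e-01]
 [-1.500e-03 -9.000e-04  3.510e-02]
 [-9.000e-04 -5.000e-04  2.651e-01]]
[[ 0.      0.     -0.     -0.     -0.     -0.0001]
 [ 0.     -0.     -0.     -0.      0.     -0.0001]
 [-0.      0.      0.     -0.      0.     -0.0001]
 [-0.     -0.      0.      0.0002 -0.0001  0.0003]
 [ 0.      0.     -0.     -0.0002  0.0001 -0.0001]]
```

The model now fits to under a millimetre. I'll use it to check which postures are feasible.

```bash
cat > ik.py <<'E'
from kin2 import *
p=np.load("p.npy")
def tilt(deg,yaw):
    t=np.radians(deg);y=np.radians(yaw);a=np.array([np.cos(y),np.sin(y),0]);k=np.array([0,0,1.])
    z=np.sin(t)*a-np.cos(t)*k;x=np.cos(t)*a+np.sin(t)*k;return np.c_[x,np.cross(z,x),z]
def ik(P,R,seed=None,n=12,m=.03):
    Rt=Ro.from_matrix(R); out=[]; g=np.random.default_rng(0); mid=(LO+HI)/2
    for k in range(n):
        q0=seed if (seed is not None and k==0) else LO+m+(HI-LO-2*m)*g.random(7)
        q0=np.clip(q0,LO+m+.001,HI-m-.001)
        def f(q):
            X,Rr=fk(q,p); reg=.002*(q-seed) if seed is not None else .002*(q-mid)/(HI-LO)
            return np.r_[(X-P)*10,(Rr.inv()*Rt).as_rotvec()*3,reg]
        s=least_squares(f,q0,bounds=(LO+m,HI-m),max_nfev=80); e=np.linalg.norm(s.fun[:3])/10*1000,np.degrees(np.linalg.norm(s.fun[3:6])/3)
        if e[0]<1.5 and e[1]<.6: out.append((s.cost,s.x))
        if seed is not None and k==0 and out and n>1: pass
    return sorted(out,key=lambda t:t[0])
E
python3 - <<'E'
from ik import *
H=np.array([.499,.001,.028])
for d in(25,30,35,38,42,45):
    for yaw in(26.6,):
        R=tilt(d,yaw); 
        for lift in(0,.12):
            s=ik(H-.008*R[:,2]+[0,0,lift],R); print("grasp",d,lift,len(s),[x[1].round(2).tolist() for x in s[:2]])
K=np.array([.4717,.2713,.06])
for d in(30,35,40,45):
    for yaw in(8,98,-82,188):
        R=tilt(d-90,yaw); s=ik(K-.008*R[:,2],R); s2=ik(K-.008*R[:,2]+[0,0,.12],R); print("place",d,yaw,len(s),len(s2),s[0][1].round(2).tolist() if s else "")
E
```

```text
grasp 25 0 6 [[-0.47, 0.57, 0.56, 2.41, 4.35, 0.5, 0.74], [1.01, 0.95, -1.3, 2.34, 1.68, 0.67, -2.54]]
grasp 25 0.12 7 [[0.69, 0.29, -0.79, 2.29, 0.1, 0.25, -1.23], [0.73, 0.3, -0.83, 2.29, 0.16, 0.25, -1.29]]
grasp 30 0 7 [[0.35, 0.52, -0.37, 2.41, 3.46, 0.23, 1.77], [1.08, 1.04, -1.35, 2.38, 1.85, 0.71, -2.62]]
grasp 30 0.12 7 [[-0.13, 0.2, 0.16, 2.38, -1.26, 0.28, 0.1], [-0.18, 0.2, 0.22, 2.38, -1.28, 0.3, 0.12]]
grasp 35 0 0 []
grasp 35 0.12 3 [[1.21, 0.59, -1.38, 2.37, 1.44, 0.3, -2.41], [1.21, 0.59, -1.38, 2.37, 1.44, 0.3, -2.41]]
grasp 38 0 0 []
grasp 38 0.12 3 [[1.23, 0.61, -1.38, 2.4, 1.68, 0.27, -2.63], [1.23, 0.61, -1.38, 2.4, 1.68, 0.27, -2.63]]
grasp 42 0 0 []
grasp 42 0.12 0 []
grasp 45 0 0 []
grasp 45 0.12 0 []
place 30 8 6 6 [-0.4, 1.05, -0.12, 1.32, -0.23, 1.77, -1.88]
place 30 98 7 7 [-1.11, 0.93, 0.18, 1.66, 0.52, 1.42, -1.11]
place 30 -82 9 7 [0.08, 0.79, -0.26, 2.08, -1.3, 0.91, -1.95]
place 30 188 0 0 
place 35 8 6 6 [-0.44, 1.0, -0.06, 1.37, -0.24, 1.69, -1.84]
place 35 98 7 7 [-1.06, 0.88, 0.13, 1.69, 0.52, 1.37, -1.12]
place 35 -82 9 9 [-0.06, 0.73, -0.12, 2.1, -1.33, 0.92, -1.97]
place 35 188 0 0 
place 40 8 6 6 [-0.41, 0.95, -0.13, 1.42, -0.19, 1.6, -1.88]
place 40 98 7 7 [-1.01, 0.83, 0.08, 1.72, 0.53, 1.32, -1.13]
place 40 -82 9 9 [-0.18, 0.68, -0.01, 2.11, -1.33, 0.9, -2.02]
place 40 188 0 0 
place 45 8 5 6 [-0.44, 0.9, -0.1, 1.48, -0.19, 1.51, -1.87]
place 45 98 7 7 [-0.95, 0.79, 0.03, 1.75, 0.53, 1.26, -1.12]
place 45 -82 9 9 [-0.26, 0.64, 0.05, 2.12, -1.3, 0.85, -2.09]
place 45 188 0 2
```

```bash
cat > path.py <<'E'
from ik import *
def run(q,poses,tag="",n=8):
    # q start; interpolates; reports min margin
    X,R=fk(q,p); worst=9
    for P,Rt in poses:
        R0=R; X0=X; rel=(R0.inv()*Ro.from_matrix(Rt)).as_rotvec()
        for k in range(1,n+1):
            Pk=X0+(np.array(P)-X0)*k/n; Rk=R0*Ro.from_rotvec(rel*k/n)
            s=ik(Pk,Rk.as_matrix(),seed=q,n=1,m=.005)
            if not s: print(tag,"FAIL",Pk.round(3),k,np.round(q,2)); return None
            q=s[0][1]
        X,R=fk(q,p); print(tag,np.round(q,2),"margin",np.minimum(q-LO,HI-q).min().round(2))
    return q
E
python3 - <<'E'
from path import *
w2=np.array(D[1][0]); H=np.array([.499,.001,.028])
for d in(20,25,28):
  for hmid in(.1,.15):
    def g(t,l): R=tilt(t,26.6); return (H-.008*R[:,2]+[0,0,l],R)
    q=run(w2,[g(0,hmid),g(d/2,hmid),g(d,hmid),g(d,.05),g(d,0)],f"d{d} h{hmid}")
cur=np.array(D[4][0])
for d in(25,28):
    def g(t,l): R=tilt(t,26.6); return (H-.008*R[:,2]+[0,0,l],R)
    run(cur,[g(d,.1),g(d,0)],f"cur d{d}")
E
```

```text
d20 h0.1 [ 0.19  0.37 -0.38  2.06  0.2   0.75 -1.42] margin 0.38
d20 h0.1 [ 0.28  0.32 -0.43  2.16  0.14  0.53 -1.34] margin 0.28
d20 h0.1 [ 0.43  0.29 -0.53  2.26  0.04  0.3  -1.2 ] margin 0.13
d20 h0.1 [ 0.38  0.4  -0.48  2.29  0.24  0.18 -1.38] margin 0.01
d20 h0.1 [ 0.5   0.55 -0.64  2.31  1.28  0.18 -2.37] margin 0.01
d20 h0.15 [ 0.22  0.3  -0.41  2.02  0.16  0.85 -1.38] margin 0.42
d20 h0.15 [ 0.3   0.24 -0.44  2.12  0.07  0.64 -1.28] margin 0.32
d20 h0.15 [ 0.43  0.19 -0.51  2.22 -0.1   0.43 -1.08] margin 0.22
d20 h0.15 [ 0.38  0.4  -0.48  2.29  0.24  0.18 -1.38] margin 0.01
d20 h0.15 [ 0.5   0.55 -0.64  2.31  1.28  0.18 -2.37] margin 0.01
d25 h0.1 [ 0.19  0.37 -0.38  2.06  0.2   0.75 -1.42] margin 0.38
d25 h0.1 [ 0.31  0.31 -0.44  2.19  0.12  0.47 -1.31] margin 0.25
d25 h0.1 [ 0.55  0.3  -0.64  2.31 -0.02  0.19 -1.12] margin 0.02
d25 h0.1 [ 0.71  0.48 -0.84  2.33  1.19  0.18 -2.26] margin 0.01
d25 h0.1 [ 0.76  0.66 -0.91  2.35  1.78  0.3  -2.77] margin 0.09
d25 h0.15 [ 0.22  0.3  -0.41  2.02  0.16  0.85 -1.38] margin 0.42
d25 h0.15 [ 0.33  0.22 -0.45  2.15  0.04  0.59 -1.24] 
[... 425 characters left out ...]
8 h0.1 [ 0.83  0.54 -0.97  2.36  1.58  0.21 -2.6 ] margin 0.04
d28 h0.1 [ 0.88  0.76 -1.05  2.37  1.91  0.4  -2.83] margin 0.07
d28 h0.15 [ 0.22  0.3  -0.41  2.02  0.16  0.85 -1.38] margin 0.42
d28 h0.15 [ 0.34  0.22 -0.46  2.16  0.01  0.56 -1.21] margin 0.28
d28 h0.15 [ 0.65  0.2  -0.69  2.29 -0.33  0.27 -0.82] margin 0.1
d28 h0.15 FAIL [ 0.496 -0.001  0.098] 7 [ 0.15  0.31 -0.16  2.37 -1.36  0.18  0.23]
cur d25 [ 0.1   0.25 -0.12  2.33 -0.75  0.23 -0.41] margin 0.06
cur d25 FAIL [ 0.496 -0.001  0.073] 5 [ 0.04  0.36 -0.05  2.36 -1.36  0.18  0.22]
cur d28 [ 0.23  0.26 -0.25  2.35 -1.    0.18 -0.14] margin 0.01
cur d28 FAIL [ 0.496 -0.001  0.098] 3 [ 0.15  0.31 -0.16  2.37 -1.36  0.18  0.23]
```

```bash
cat > plan.py <<'E'
from path import *
H=np.array([.499,.001,.028]);K=np.array([.4717,.2713,.06])
def g(t,l,o=.005): R=tilt(t,26.6); return (H-o*R[:,2]+[0,0,l],R)
E
python3 - <<'E'
from plan import *
w2=np.array(D[1][0]); cur=np.array(D[4][0])
for d in(12,16,20):
    print("from cur"); q=run(cur,[g(0,.15),g(d,.1),g(d,0)],f"d{d}")
    if q is None: continue
    for yaw in(98,-82,8):
        R0=tilt(d-45,26.6);R1=tilt(d-90,26.6); R2=tilt(d-90,yaw); Rm=tilt(d-90,(26.6+yaw)/2)
        run(q,[g(d,.15),((.50,.05,.22),R0),((.49,.12,.22),R1),((.48,.2,.22),Rm),(K-.005*R2[:,2]+[0,0,.12],R2),(K-.005*R2[:,2],R2)],f" yaw{yaw}")
E
```

```text
from cur
d12 [-0.14  0.28  0.02  2.04 -0.01  0.82 -1.23] margin 0.4
d12 [-0.04  0.29 -0.05  2.2  -0.14  0.46 -1.07] margin 0.24
d12 [-0.    0.49 -0.09  2.25 -0.16  0.21 -1.03] margin 0.04
 yaw98 [-0.04  0.2  -0.04  2.16 -0.12  0.59 -1.09] margin 0.28
 yaw98 [-0.3   0.53  0.02  1.67  0.09  1.51 -1.42] margin 0.41
 yaw98 FAIL [0.494 0.094 0.22 ] 5 [-0.37  0.75  0.03  1.49  0.09  1.87 -1.46]
 yaw-82 [-0.04  0.2  -0.04  2.16 -0.12  0.59 -1.09] margin 0.28
 yaw-82 [-0.3   0.53  0.02  1.67  0.09  1.51 -1.42] margin 0.41
 yaw-82 FAIL [0.494 0.094 0.22 ] 5 [-0.37  0.75  0.03  1.49  0.09  1.87 -1.46]
 yaw8 [-0.04  0.2  -0.04  2.16 -0.12  0.59 -1.09] margin 0.28
 yaw8 [-0.3   0.53  0.02  1.67  0.09  1.51 -1.42] margin 0.41
 yaw8 FAIL [0.494 0.094 0.22 ] 5 [-0.37  0.75  0.03  1.49  0.09  1.87 -1.46]
from cur
d16 [-0.14  0.28  0.02  2.04 -0.01  0.82 -1.23] margin 0.4
d16 [ 0.03  0.27 -0.1   2.24 -0.22  0.38 -0.98] margin 0.2
d16 [-0.12  0.48  0.07  2.3  -0.94  0.18 -0.25] margin 0.01
 yaw98 [-0.54  0.19  0.54  2.23 -0.44  0.53 -0.77] margin 0.21
 yaw98 [-0.71  0.56  0.62  1.74 -0.14  1.42 -1.15] margin 0.5
 yaw98 FAIL [0.492 0.102 0.22 ] 6 [-0.71  0.84  0.57  1.5  -0.1   1.87 -1.17]
 yaw-82 [-0.54  0.19  0.54  2.23 -0.44  0.53 -0.77] margin 0.21
 yaw-82 [-0.71  0.56  0.62  1.74 -0.14  1.42 -1.15] margin 0.5
 yaw-82 FAIL [0.492 0.102 0.22 ] 6 [-0.71  0.84  0.57  1.5  -0.1   1.87 -1.17]
 yaw8 [-0.54  0.19  0.54  2.23 -0.44  0.53 -0.77] margin 0.21
 yaw8 [-0.71  0.56  0.62  1.74 -0.14  1.42 -1.15] margin 0.5
 yaw8 FAIL [0.492 0.102 0.22 ] 6 [-0.71  0.84  0.57  1.5  -0.1   1.87 -1.17]
from cur
d20 [-0.14  0.28  0.02  2.04 -0.01  0.82 -1.23] margin 0.4
d20 [ 0.12  0.27 -0.18  2.28 -0.32  0.29 -0.86] margin 0.12
d20 FAIL [0.497 0.    0.033] 8 [-0.09  0.45  0.07  2.33 -1.36  0.18  0.19]
```

```bash
python3 - <<'E'
from plan import *
cur=np.array(D[4][0])
for d in(10,14):
    q=run(cur,[g(0,.15),g(d,.1),g(d,0)],f"d{d}")
    for yaw in(98,-82):
      for mid in ((.5,.15,.22),(.55,.1,.25)):
        m=.5*26.6+.5*yaw
        run(q,[g(d,.15),(mid,tilt(d-20,m)),(mid,tilt(d-45,yaw)),((.48,.25,.2),tilt(d-90,yaw)),(K-.005*tilt(d-90,yaw)[:,2],tilt(d-90,yaw))],f" yaw{yaw}")
E
```

```text
d10 [-0.14  0.28  0.02  2.04 -0.01  0.82 -1.23] margin 0.4
d10 [-0.06  0.3  -0.03  2.18 -0.11  0.5  -1.1 ] margin 0.26
d10 [-0.03  0.49 -0.06  2.23 -0.13  0.26 -1.07] margin 0.09
 yaw98 [-0.06  0.21 -0.03  2.14 -0.1   0.63 -1.12] margin 0.3
 yaw98 [-0.35  0.34 -0.15  1.87  0.17  1.09 -1.07] margin 0.57
 yaw98 [-0.55  0.42 -0.19  1.88  0.6   1.29 -0.9 ] margin 0.56
 yaw98 [-0.94  0.87 -0.06  1.64  0.78  1.9  -1.17] margin 0.02
 yaw98 [-0.96  1.1  -0.08  1.54  0.74  1.82 -1.29] margin 0.1
 yaw98 [-0.06  0.21 -0.03  2.14 -0.1   0.63 -1.12] margin 0.3
 yaw98 [-0.27  0.35 -0.11  1.76  0.17  1.17 -0.94] margin 0.68
 yaw98 [-0.46  0.41 -0.15  1.81  0.62  1.3  -0.76] margin 0.62
 yaw98 [-0.94  0.87 -0.06  1.64  0.78  1.9  -1.17] margin 0.02
 yaw98 [-0.96  1.1  -0.08  1.54  0.74  1.82 -1.29] margin 0.1
 yaw-82 [-0.06  0.21 -0.03  2.14 -0.1   0.63 -1.12] margin 0.3
 yaw-82 [-0.4   0.33  0.08  1.87 -0.17  1.07 -2.29] margin 0.57
 yaw-82 [-0.18  0.34  0.13  2.   -0.79  1.03 -2.56] margin 0.4
 yaw-82 [ 0.08  0.71 -0.13  2.06 -1.36  1.37 -1.96] margin 0.01
 yaw-82 [ 0.14  0.99 -0.24  2.02 -1.36  1
[... 1089 characters left out ...]
aw98 [-1.04  1.07  0.04  1.57  0.66  1.7  -1.22] margin 0.22
 yaw-82 [-0.18  0.19  0.12  2.19 -0.23  0.55 -0.99] margin 0.25
 yaw-82 [-0.57  0.31  0.25  1.91 -0.18  1.01 -2.28] margin 0.53
 yaw-82 [-0.37  0.33  0.32  2.01 -0.77  1.02 -2.58] margin 0.38
 yaw-82 [ 0.01  0.67 -0.05  2.07 -1.36  1.36 -1.99] margin 0.01
 yaw-82 [ 0.12  0.95 -0.23  2.04 -1.36  1.17 -1.78] margin 0.01
 yaw-82 [-0.18  0.19  0.12  2.19 -0.23  0.55 -0.99] margin 0.25
 yaw-82 [-0.49  0.34  0.3   1.8  -0.18  1.11 -2.17] margin 0.64
 yaw-82 [-0.3   0.38  0.37  1.86 -0.74  1.16 -2.57] margin 0.39
 yaw-82 [ 0.01  0.67 -0.05  2.07 -1.36  1.36 -1.99] margin 0.01
 yaw-82 [ 0.12  0.95 -0.23  2.04 -1.36  1.17 -1.78] margin 0.01
```

Workable plan: grasp at about 14° tilt, then stand the tub with the hand on the steadier's +y side (yaw 98°, tilt −76°). Next, the deltas to the waypoints.

```bash
cat >> st.py <<'E'
def chain(poses,ns=None):
    # successive commanded deltas in tool axes (shift expressed in tool axes before the turn)
    P0,R0=o["tcp_pos"],M
    for i,(P,R) in enumerate(poses):
        rv=np.degrees(Ro.from_matrix(R0.T@R).as_rotvec()); d=R0.T@(np.array(P)-P0)*1000; dm=R0.T@np.array(P)*0
        n=ns[i] if ns else max(1,int(np.ceil(max(np.linalg.norm(rv)/9.5,np.linalg.norm(d)/50))))
        Rk=[Ro.from_matrix(R0)*Ro.from_rotvec(np.radians(rv*k/n)) for k in range(n)]
        print(f"wp{i} n={n} turn/row",(rv/n).round(2)); st=(np.array(P)-P0)/n*1000
        for k in range(n): print("   ",Rk[k].inv().apply(st).round(1))
        P0,R0=np.array(P),R
E
python3 - <<'E'
from st import *
from plan import g
chain([g(0,.15),g(14,.1),g(14,0)])
E
```

```text
t 5.5 q [ 0.916  0.33  -0.797  2.398 -1.367  0.171  0.433] tcp [ 0.4718 -0.0369  0.1422] F [ 0.2  0.9 -0.5] M [-0.34  0.51 -0.01] w 0.0853
[[ 0.7295  0.4681  0.4986]
 [ 0.3648 -0.883   0.2953]
 [ 0.5785 -0.0336 -0.815 ]]
wp0 n=4 turn/row [-0.57 -8.84  0.17]
    [14.3 -5.5 -2.1]
    [13.8 -5.5 -4.3]
    [12.9 -5.5 -6.5]
    [11.8 -5.5 -8.4]
wp1 n=2 turn/row [ 0.  7. -0.]
    [-0.6 -0.  25.1]
    [-3.7 -0.  24.8]
wp2 n=2 turn/row [0. 0. 0.]
    [-12.1   0.   48.5]
    [-12.1   0.   48.5]
```

Call:
step_arm([
  {"dx":14.3,"dy":-5.5,"dz":-2.1,"rx":-0.6,"ry":-8.8,"rz":0.2,"gripper":1},
  {"dx":13.8,"dy":-5.5,"dz":-4.3,"rx":-0.6,"ry":-8.8,"rz":0.2,"gripper":1},
  {"dx":12.9,"dy":-5.5,"dz":-6.5,"rx":-0.6,"ry":-8.8,"rz":0.2,"gripper":1},
  {"dx":11.8,"dy":-5.5,"dz":-8.4,"rx":-0.6,"ry":-8.8,"rz":0.2,"gripper":1},
  {"dx":0,"dy":0,"dz":0,"rx":0,"ry":0,"rz":0,"gripper":1},
  {"dx":-0.6,"dy":0,"dz":25,"rx":0,"ry":7,"rz":0,"gripper":1},
  {"dx":-3.7,"dy":0,"dz":25,"rx":0,"ry":7,"rz":0,"gripper":1},
  {"dx":0,"dy":0,"dz":0,"rx":0,"ry":0,"rz":0,"gripper":1},
])

```text
clock: 6.5
tcp_pos: [0.4908, 0.0068, 0.1245]
orientation: [-2.767, -0.715, -0.667]
contact_force: [0.6, 0.5, 0.1]
grip_width: 0.0854
gripper_force: 0.0
```

```bash
python3 - <<'E'
from st import *
from plan import g
chain([g(14,0)],[3])
E
```

```text
t 6.5 q [ 0.388  0.31  -0.368  2.33  -1.015  0.259 -0.051] tcp [0.4908 0.0068 0.1245] F [0.6 0.5 0.1] M [-0.27  0.4   0.04] w 0.0854
[[ 0.7803  0.501   0.3743]
 [ 0.4078 -0.8614  0.3029]
 [ 0.4742 -0.0837 -0.8764]]
wp0 n=3 turn/row [-1.93 -4.75  0.54]
    [-13.5   5.6  27. ]
    [-11.2   4.7  28.2]
    [-8.7  3.9 29.2]
```

Call:
step_arm([
  {"dx":0,"dy":0,"dz":0,"rx":-3,"ry":-7.5,"rz":0.8,"gripper":1},
  {"dx":0,"dy":0,"dz":0,"rx":-3,"ry":-7,"rz":0.8,"gripper":1},
  {"dx":0,"dy":0,"dz":0,"rx":0,"ry":0,"rz":0,"gripper":1},
  {"dx":-8,"dy":1,"dz":30,"rx":0,"ry":0,"rz":0,"gripper":1},
  {"dx":0,"dy":0,"dz":0,"rx":0,"ry":0,"rz":0,"gripper":1},
])

```text
clock: 7.12
tcp_pos: [0.4917, 0.0123, 0.0896]
orientation: [-2.885, -0.721, -0.476]
contact_force: [-0.2, -0.8, -0.5]
grip_width: 0.0857
gripper_force: 0.0
```

```bash
python3 - <<'E'
from st import *
from plan import g
chain([g(14,0)],[3])
E
```

```text
t 7.12 q [ 0.029  0.355 -0.073  2.3   -0.694  0.26  -0.463] tcp [0.4917 0.0123 0.0896] F [-0.2 -0.8 -0.5] M [-0.21  0.31  0.01] w 0.0857
[[ 0.8362  0.477   0.2705]
 [ 0.4361 -0.8775  0.1993]
 [ 0.3325 -0.0487 -0.9419]]
wp0 n=3 turn/row [-1.08 -1.8   0.35]
    [-6.3  5.4 17.6]
    [-5.7  5.1 17.9]
    [-5.1  4.8 18.1]
```

Call:
step_arm([
  {"dx":0,"dy":8,"dz":0,"rx":-1.6,"ry":-4,"rz":0.5,"gripper":1},
  {"dx":0,"dy":7.3,"dz":0,"rx":-1.6,"ry":-3,"rz":0.5,"gripper":1},
  {"dx":0,"dy":0,"dz":0,"rx":0,"ry":0,"rz":0,"gripper":1},
])

```text
clock: 7.5
tcp_pos: [0.5015, -0.0005, 0.0913]
orientation: [-2.992, -0.713, -0.332]
contact_force: [-0.0, -0.5, -0.5]
grip_width: 0.0856
gripper_force: 0.0
```

```bash
python3 - <<'E'
from st import *
from plan import g
chain([g(14,0)],[3])
E
```

```text
t 7.5 q [-0.263  0.372  0.224  2.244 -0.474  0.366 -0.735] tcp [ 5.015e-01 -5.000e-04  9.130e-02] F [-0.  -0.5 -0.5] M [-0.1   0.19  0.04] w 0.0856
[[ 0.8706  0.4509  0.1967]
 [ 0.4407 -0.8926  0.0957]
 [ 0.2188  0.0034 -0.9758]]
wp0 n=3 turn/row [0.05 0.45 0.08]
    [-5.2 -0.9 18.8]
    [-5.3 -0.9 18.8]
    [-5.5 -0.8 18.7]
```

Call:
step_arm([
  {"dx":-5.3,"dy":-0.9,"dz":18.8,"rx":0,"ry":0,"rz":0,"gripper":1},
  {"dx":-5.3,"dy":-0.9,"dz":18.8,"rx":0,"ry":0,"rz":0,"gripper":1},
  {"dx":-5.3,"dy":-0.9,"dz":18.8,"rx":0,"ry":0,"rz":0,"gripper":1},
  {"dx":0,"dy":0,"dz":0,"rx":0,"ry":0,"rz":0,"gripper":1},
])

```text
clock: 8.0
tcp_pos: [0.4949, -0.0003, 0.0311]
orientation: [-2.992, -0.709, -0.326]
contact_force: [-0.1, -0.5, 0.4]
grip_width: 0.0856
gripper_force: 0.0
```

```bash
python3 - <<'E'
from st import *
from plan import g
chain([g(13,0)],[1])
c=cam("wrist"); im=r.grab_frame("wrist"); import pickle; pickle.dump((c,im,o),open("w4.pkl","wb")); cv2.imwrite("pics/w4.png",im)
E
```

```text
t 8.0 q [-0.14   0.488  0.078  2.269 -0.578  0.218 -0.625] tcp [ 4.949e-01 -3.000e-04  3.110e-02] F [-0.1 -0.5  0.4] M [-0.08  0.21 -0.02] w 0.0856
[[ 8.726e-01  4.490e-01  1.925e-01]
 [ 4.385e-01 -8.936e-01  9.650e-02]
 [ 2.153e-01  2.000e-04 -9.765e-01]]
wp0 n=1 turn/row [-0.01  0.56  0.08]
    [ 3.4  0.6 -1. ]
```

View pics/w4.png

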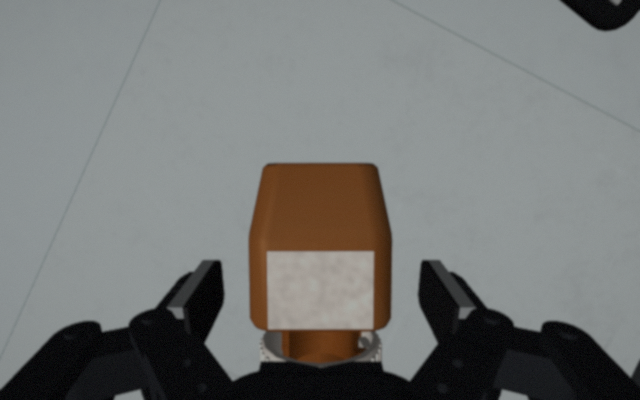

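The tub sits centred between the open pads: foot edge at row 163, taper break at row 238, shoulder at about row 325. I'll refine its axial position from these.

```bash
python3 - <<'E'
from h import *
import pickle
c,im,o=pickle.load(open("w4.pkl","rb"))
a=np.array([.894,.4475,0])
for uv,z,s in[((320,163),.049,0),((320,238),.054,26),((320,328),.052,61)]:
    P=ray(c,uv,z)[0]; print(P.round(4), "foot est along axis",((P-o["tcp_pos"])@a*1000+s).round(1))
E
```

```text
[0.5402 0.0215 0.049 ] foot est along axis 50.2
[0.5176 0.0101 0.054 ] foot est along axis 50.9
[ 0.4888 -0.0043  0.052 ] foot est along axis 53.8
```

Call:
step_arm([
  {"dx":3.4,"dy":0,"dz":-0.5,"rx":0,"ry":0.5,"rz":0,"gripper":1},
  {"dx":0,"dy":0,"dz":0,"rx":0,"ry":0,"rz":0,"gripper":-1},
  {"dx":0,"dy":0,"dz":0,"rx":0,"ry":0,"rz":0,"gripper":-1},
  {"dx":0,"dy":0,"dz":0,"rx":0,"ry":0,"rz":0,"gripper":-1},
  {"dx":0,"dy":0,"dz":0,"rx":0,"ry":0,"rz":0,"gripper":-1},
  {"dx":0,"dy":0,"dz":0,"rx":0,"ry":0,"rz":0,"gripper":-1},
  {"dx":0,"dy":0,"dz":0,"rx":0,"ry":0,"rz":0,"gripper":-1},
], grip_force=60)

```text
clock: 8.93
tcp_pos: [0.4998, 0.0022, 0.0337]
orientation: [-2.989, -0.713, -0.344]
contact_force: [-2.8, -1.2, 6.7]
grip_width: 0.0514
gripper_force: 61.9
```

```bash
python3 - <<'E'
from st import *
from plan import *
import st
a=np.array([np.cos(np.radians(26.6)),np.sin(np.radians(26.6)),0])
foot=np.array([.4949,-.0003,0])+.0506*a; foot[2]=.028
# lateral taken from the grip: centre on tool plane
f=M.T@(foot-o["tcp_pos"]); f[1]=0
Z=M.T@(-a); Z[1]=0; Z/=np.linalg.norm(Z)
print("foot in tool",f*1000,"axis in tool",Z, "tilt",np.degrees(np.arctan2(Z[2],-Z[0])))
np.savez("grip.npz",f=f,Z=Z)
E
```

```text
t 8.93 q [-0.138  0.485  0.072  2.265 -0.583  0.213 -0.62 ] tcp [0.4998 0.0022 0.0337] F [-2.8 -1.2  6.7] M [ 0.03  0.36 -0.04] w 0.0514
[[ 0.869   0.4511  0.2033]
 [ 0.44   -0.8925  0.0994]
 [ 0.2263  0.0031 -0.9741]]
foot in tool [42.65422036  0.         15.80427243] axis in tool [-0.97405794  0.         -0.22629878] tilt -13.079262805853089
```

Gripped: width 51.4 mm at 62 N. Next come lift and stand-up, with the waypoints checked in the model.

```bash
cat > wp.py <<'E'
from st import *
from plan import run
G=np.load("grip.npz"); f=G["f"]; d=13.08; Y=97.2
S=np.array([.4717,.2713,.014])
def tubpose(h,yaw=Y,t=d-90,dxy=(0,0)):
    R=tilt(t,yaw); return (S+[dxy[0],dxy[1],h]-R@f,R)
E
python3 - <<'E'
from wp import *
P0=o["tcp_pos"]; R0=M
w=[(P0+[0,0,.12],R0),((.51,.13,.22),tilt(d-20,62)),((.50,.17,.22),tilt(d-45,Y)),tubpose(.10)]
run(o["joints"],w,"w"); chain(w)
E
```

```text
t 8.93 q [-0.138  0.485  0.072  2.265 -0.583  0.213 -0.62 ] tcp [0.4998 0.0022 0.0337] F [-2.8 -1.2  6.7] M [ 0.03  0.36 -0.04] w 0.0514
[[ 0.869   0.4511  0.2033]
 [ 0.44   -0.8925  0.0994]
 [ 0.2263  0.0031 -0.9741]]
w [-0.36  0.25  0.32  2.21 -0.35  0.5  -0.86] margin 0.23
w [-0.62  0.32  0.26  1.9  -0.    1.02 -0.86] margin 0.54
w [-0.87  0.41  0.2   1.87  0.42  1.2  -0.76] margin 0.57
w [-1.19  0.95  0.27  1.6   0.58  1.71 -1.05] margin 0.21
wp0 n=3 turn/row [0. 0. 0.]
    [  9.1   0.1 -39. ]
    [  9.1   0.1 -39. ]
    [  9.1   0.1 -39. ]
wp1 n=5 turn/row [ 0.41 -3.86 -7.06]
    [ 16.  -21.8 -10. ]
    [ 17.9 -19.8 -10.9]
    [ 19.4 -17.6 -12.1]
    [ 20.6 -15.2 -13.3]
    [ 21.4 -12.7 -14.6]
wp2 n=5 turn/row [-2.36 -4.84 -6.69]
    [ 6.1 -5.5 -0.7]
    [ 6.6 -4.7 -1.5]
    [ 6.9 -3.9 -2.2]
    [ 7.1 -2.9 -3. ]
    [ 7.1 -2.  -3.7]
wp3 n=5 turn/row [ 0. -9.  0.]
    [25.1 -3.1 -1.3]
    [24.6 -3.1 -5.2]
    [23.5 -3.1 -9. ]
    [ 21.8  -3.1 -12.5]
    [ 19.5  -3.1 -15.8]
```

Call:
step_arm([
  {"dx":3,"dy":0,"dz":-13,"rx":0,"ry":0,"rz":0,"gripper":-1},
  {"dx":9,"dy":0,"dz":-39,"rx":0,"ry":0,"rz":0,"gripper":-1},
  {"dx":9,"dy":0,"dz":-39,"rx":0,"ry":0,"rz":0,"gripper":-1},
  {"dx":6,"dy":0,"dz":-26,"rx":0,"ry":0,"rz":0,"gripper":-1},
  {"dx":16,"dy":-21.8,"dz":-10,"rx":0.4,"ry":-3.9,"rz":-7.1,"gripper":-1},
  {"dx":17.9,"dy":-19.8,"dz":-10.9,"rx":0.4,"ry":-3.9,"rz":-7.1,"gripper":-1},
  {"dx":19.4,"dy":-17.6,"dz":-12.1,"rx":0.4,"ry":-3.9,"rz":-7.1,"gripper":-1},
  {"dx":20.6,"dy":-15.2,"dz":-13.3,"rx":0.4,"ry":-3.9,"rz":-7.1,"gripper":-1},
  {"dx":21.4,"dy":-12.7,"dz":-14.6,"rx":0.4,"ry":-3.9,"rz":-7.1,"gripper":-1},
  {"dx":0,"dy":0,"dz":0,"rx":0,"ry":0,"rz":0,"gripper":-1},
])

```text
clock: 10.18
tcp_pos: [0.5102, 0.134, 0.2204]
orientation: [2.627, 1.595, -0.162]
contact_force: [-0.2, -0.3, -1.8]
grip_width: 0.0513
gripper_force: 63.0
```

```bash
python3 - <<'E'
from wp import *
w=[((.50,.17,.22),tilt(d-45,Y)),tubpose(.10)]
run(o["joints"],w,"w"); chain(w)
E
```

```text
t 10.18 q [-0.669  0.322  0.307  1.903 -0.017  1.023 -0.842] tcp [0.5102 0.134  0.2204] F [-0.2 -0.3 -1.8] M [ 0.09 -0.07  0.02] w 0.0513
[[ 4.578e-01  8.873e-01 -5.620e-02]
 [ 8.805e-01 -4.612e-01 -1.093e-01]
 [-1.229e-01  6.000e-04 -9.924e-01]]
w [-0.9   0.42  0.25  1.88  0.4   1.19 -0.75] margin 0.56
w [-1.21  0.96  0.32  1.61  0.56  1.7  -1.02] margin 0.22
wp0 n=5 turn/row [-2.32 -4.82 -6.59]
    [ 5.4 -5.1 -0.6]
    [ 5.9 -4.4 -1.3]
    [ 6.2 -3.7 -1.9]
    [ 6.4 -2.9 -2.6]
    [ 6.4 -2.  -3.2]
wp1 n=5 turn/row [ 0. -9.  0.]
    [25.1 -3.1 -1.3]
    [24.6 -3.1 -5.2]
    [23.5 -3.1 -9. ]
    [ 21.8  -3.1 -12.5]
    [ 19.5  -3.1 -15.8]
```

Call:
step_arm([
  {"dx":5.4,"dy":-5.1,"dz":-0.6,"rx":-2.3,"ry":-4.8,"rz":-6.6,"gripper":-1},
  {"dx":5.9,"dy":-4.4,"dz":-1.3,"rx":-2.3,"ry":-4.8,"rz":-6.6,"gripper":-1},
  {"dx":6.2,"dy":-3.7,"dz":-1.9,"rx":-2.3,"ry":-4.8,"rz":-6.6,"gripper":-1},
  {"dx":6.4,"dy":-2.9,"dz":-2.6,"rx":-2.3,"ry":-4.8,"rz":-6.6,"gripper":-1},
  {"dx":6.4,"dy":-2,"dz":-3.2,"rx":-2.3,"ry":-4.8,"rz":-6.6,"gripper":-1},
  {"dx":25.1,"dy":-3.1,"dz":-1.3,"rx":0,"ry":-9,"rz":0,"gripper":-1},
  {"dx":24.6,"dy":-3.1,"dz":-5.2,"rx":0,"ry":-9,"rz":0,"gripper":-1},
  {"dx":23.5,"dy":-3.1,"dz":-9,"rx":0,"ry":-9,"rz":0,"gripper":-1},
  {"dx":21.8,"dy":-3.1,"dz":-12.5,"rx":0,"ry":-9,"rz":0,"gripper":-1},
  {"dx":19.5,"dy":-3.1,"dz":-15.8,"rx":0,"ry":-9,"rz":0,"gripper":-1},
  {"dx":0,"dy":0,"dz":0,"rx":0,"ry":0,"rz":0,"gripper":-1},
  {"dx":0,"dy":0,"dz":0,"rx":0,"ry":0,"rz":0,"gripper":-1},
])

```text
clock: 11.68
tcp_pos: [0.4715, 0.2724, 0.1592]
orientation: [1.277, 1.44, -1.015]
contact_force: [0.7, -0.6, -1.3]
grip_width: 0.0514
gripper_force: 63.3
```

```bash
python3 - <<'E'
from wp import *
w=[tubpose(.03),tubpose(.0)]
run(o["joints"],w,"w"); chain(w)
print("foot now",(o["tcp_pos"]+M@f).round(4),"axis",(M@G["Z"]).round(4))
im=r.grab_frame("scene"); cv2.imwrite("pics/s5.png",cv2.resize(im[120:300,190:430],None,fx=3.3,fy=3.3,interpolation=cv2.INTER_CUBIC))
t=r.grab_frame("top"); cv2.imwrite("pics/t5.png",t)
E
```

```text
t 11.68 q [-1.201  0.961  0.304  1.597  0.561  1.705 -1.029] tcp [0.4715 0.2724 0.1592] F [ 0.7 -0.6 -1.3] M [ 1.27  0.17 -0.  ] w 0.0514
[[-0.0283  0.993   0.1148]
 [ 0.2259  0.1183 -0.9669]
 [-0.9737 -0.0014 -0.2277]]
w [-1.19  1.06  0.28  1.58  0.54  1.64 -1.08] margin 0.28
w [-1.19  1.11  0.28  1.56  0.53  1.62 -1.1 ] margin 0.3
wp0 n=2 turn/row [-0.21 -0.04 -0.01]
    [34.7  0.   5.7]
    [34.7  0.   5.7]
wp1 n=1 turn/row [0. 0. 0.]
    [29.2 -0.   6.8]
foot now [0.4721 0.2667 0.1141] axis [ 0.0015 -0.0013  1.    ]
```

View pics/s5.png

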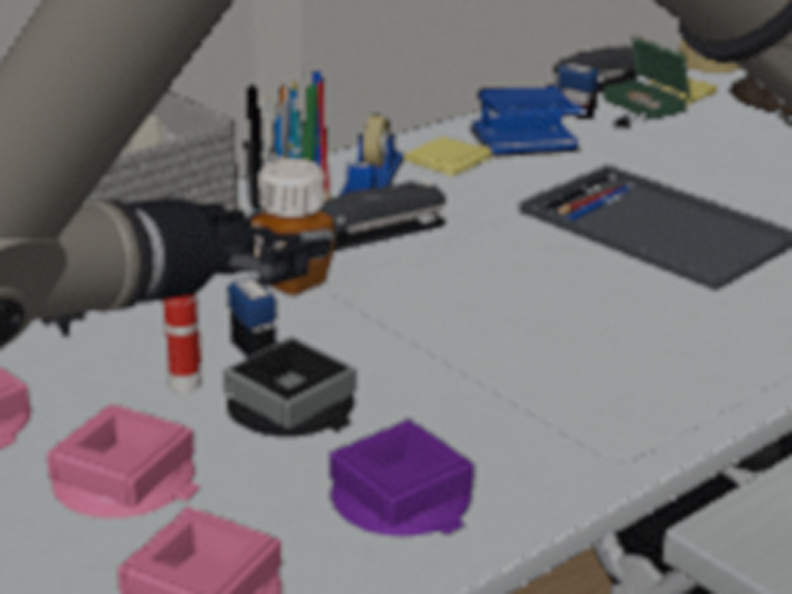

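The scene crop shows the tub upright in the hand, cap up at (294,188), above the grey steadier at (290,380). Nothing has been disturbed. I'll check the cap's position in both views against the prediction before lowering.

```bash
python3 - <<'E'
from wp import *
ft=o["tcp_pos"]+M@f
cs=cam("scene"); ct=cam("top")
print("pred cap mid scene",proj(cs,ft+[0,0,.087]), "measured (279.1,177)")
print("pred tub foot scene",proj(cs,ft), "steadier top centre",proj(cs,S+[0,0,.022]),"meas",190+290/3.3,120+378/3.3)
t=cv2.imread("pics/t5.png"); q=proj(ct,ft+[0,0,.101])[0]; print("pred cap top in top view",q)
u,v=q.round().astype(int); g=t[v-22:v+22,u-24:u+24].astype(int)
m=((g.min(2)>115)&(g.max(2)-g.min(2)<40)).astype(np.uint8)
gr=g.mean(2).astype(int); print("\n".join("".join("%4d"%x for x in row[::2]) for row in gr[::3]))
E
```

```text
t 11.78 q [-1.2    0.958  0.304  1.597  0.561  1.705 -1.029] tcp [0.472  0.2721 0.1605] F [ 0.7 -0.3 -1.5] M [1.28 0.16 0.01] w 0.0512
[[-0.0269  0.9932  0.1137]
 [ 0.2284  0.1168 -0.9665]
 [-0.9732 -0.     -0.2299]]
pred cap mid scene [[277.88116547 175.25617423]] measured (279.1,177)
pred tub foot scene [[278.53163864 204.59572462]] steadier top centre [[277.92136289 230.34681243]] meas 277.8787878787879 234.54545454545456
pred cap top in top view [242.95757604 203.10362626]
 139 163 179 175 176 111  71  73  70 103 176 173 174 173 174 172 174 171 172 174  91 142 171 196
  20  21  17  15  15  46  60  71  74  65  88 176 175 173 174 174 173 173 173 162  62 150 185 184
  25  13  18  19  21  22  20  19  54  42  29  56 179 172 173 172 173 172 176 135 112 158 180 159
 165 169 144 109  68  25  17  18  26  42  31  30  91 176 173 172 172 173 173  52 165 187 195  38
 175 174 175 173 154 149  31  19  21  20  15  43  45  79  86 121 177 171 166  55  45  48  45  32
  44  53  14  18   9  19  21  19  21 116 181 190 184 192 185 134 113 151 175 165   1  17  24  17
  22  19  18  14  10   5  37 119 154 187 174 188 187 187 188 188 162  82  46 160 161 103  66   0
  18  22  16  87 155 177 173 175 187 175 188 186 187 187 188 189 191 103  52  61 140 169 178 177
  19  20   7 179 174 172 172 184 188 169 187 187 187 188 189 173 167 106  59  48  54  61  66  67
  21  20  55 179 172 173 175 177 192 186 187 186 187 187 184 175 153  94  62  76  16  16  16  68
  23  22  17 181 172 173 173 173 179 177 189 181 185 188 181 157 112  74  50  76   0  16  14  72
  19  22  16 118 147 176 173 174 156  63  92 130 123 143  88  75  66  62  53  64  97  12  15  74
  15  19  22  22   9  13  63 148 139  31  45  40  39  39  44  46  45  51  32  22  98  10  13  75
 147 111  21  10  15  20  21  21  19  59  94  96  95  94  94  99  89  70  75  94  94  11  13  76
 173 174 174 174 172 121  15  20  21  17  17  20  18  14  13  50  95  92  90  92  94  10  14  77
```

Call:
step_arm([
  {"dx":23,"dy":0,"dz":4,"rx":0,"ry":0,"rz":0,"gripper":-1},
  {"dx":23,"dy":0,"dz":4,"rx":0,"ry":0,"rz":0,"gripper":-1},
  {"dx":23,"dy":0,"dz":3.5,"rx":0,"ry":0,"rz":0,"gripper":-1},
  {"dx":0,"dy":0,"dz":0,"rx":0,"ry":0,"rz":0,"gripper":-1},
  {"dx":0,"dy":0,"dz":0,"rx":0,"ry":0,"rz":0,"gripper":-1},
])

```text
clock: 12.4
tcp_pos: [0.4702, 0.2777, 0.0882]
orientation: [1.274, 1.441, -1.016]
contact_force: [-0.2, -0.4, -1.3]
grip_width: 0.0515
gripper_force: 63.3
```

```bash
python3 - <<'E'
from wp import *
chain([tubpose(.01),tubpose(0)])
print("foot now",(o["tcp_pos"]+M@f).round(4),"axis",(M@G["Z"]).round(4))
E
```

```text
t 12.4 q [-1.191  1.073  0.281  1.561  0.532  1.653 -1.079] tcp [0.4702 0.2777 0.0882] F [-0.2 -0.4 -1.3] M [1.37 0.15 0.02] w 0.0515
[[-0.0306  0.9928  0.1155]
 [ 0.2244  0.1194 -0.9672]
 [-0.974  -0.0037 -0.2264]]
wp0 n=1 turn/row [-0.38 -0.01  0.13]
    [18.4  0.8  5.1]
wp1 n=1 turn/row [0. 0. 0.]
    [ 9.7 -0.   2.3]
foot now [0.4707 0.272  0.0431] axis [3.7e-03 3.0e-04 1.0e+00]
```

Call:
step_arm([
  {"dx":9.2,"dy":0.4,"dz":2.5,"rx":-0.3,"ry":0,"rz":0,"gripper":-1},
  {"dx":9.2,"dy":0.4,"dz":2.5,"rx":0,"ry":0,"rz":0,"gripper":-1},
  {"dx":5,"dy":0,"dz":1.2,"rx":0,"ry":0,"rz":0,"gripper":-1},
  {"dx":0,"dy":0,"dz":0,"rx":0,"ry":0,"rz":0,"gripper":-1},
  {"dx":0,"dy":0,"dz":0,"rx":0,"ry":0,"rz":0,"gripper":-1},
])

```text
clock: 13.02
tcp_pos: [0.4708, 0.2785, 0.0637]
orientation: [1.271, 1.446, -1.009]
contact_force: [-1.4, 5.3, -0.4]
grip_width: 0.0514
gripper_force: 63.6
```

```bash
python3 - <<'E'
from wp import *
chain([tubpose(0)])
print("foot now",(o["tcp_pos"]+M@f).round(4),"axis",(M@G["Z"]).round(4))
E
```

```text
t 13.03 q [-1.188  1.109  0.273  1.549  0.528  1.629 -1.096] tcp [0.4708 0.2785 0.0637] F [-1.4  5.3 -0.4] M [1.36 0.15 0.08] w 0.0514
[[-0.031   0.992   0.1222]
 [ 0.2271  0.126  -0.9657]
 [-0.9734 -0.0022 -0.2292]]
wp0 n=1 turn/row [ 0.01 -0.17  0.13]
    [ 4.1 -0.   2.5]
foot now [0.4714 0.2729 0.0185] axis [ 0.0025 -0.0027  1.    ]
```

Call:
step_arm([
  {"dx":3,"dy":0,"dz":-0.2,"rx":0,"ry":0,"rz":0,"gripper":-1},
  {"dx":3,"dy":0,"dz":0,"rx":0,"ry":0,"rz":0,"gripper":-1},
  {"dx":0,"dy":0,"dz":0,"rx":0,"ry":0,"rz":0,"gripper":-1},
  {"dx":0,"dy":0,"dz":0,"rx":0,"ry":0,"rz":0,"gripper":-1},
])

```text
clock: 13.52
tcp_pos: [0.4708, 0.2793, 0.0599]
orientation: [1.27, 1.441, -1.011]
contact_force: [-1.9, 6.3, 8.7]
grip_width: 0.0516
gripper_force: 64.1
```

```bash
python3 - <<'E'
from wp import *
print("foot now",(o["tcp_pos"]+M@f).round(4),"axis",(M@G["Z"]).round(4))
E
```

```text
t 13.53 q [-1.188  1.118  0.273  1.543  0.527  1.631 -1.1  ] tcp [0.4708 0.2793 0.0599] F [-1.9  6.3  8.7] M [-0.31 -0.02  0.03] w 0.0516
[[-0.0291  0.9922  0.1214]
 [ 0.2233  0.1249 -0.9667]
 [-0.9743 -0.001  -0.2252]]
foot now [0.4715 0.2736 0.0148] axis [8.0e-04 1.3e-03 1.0e+00]
```

Call:
step_arm([
  {"dx":2,"dy":0,"dz":0,"rx":0,"ry":0,"rz":0,"gripper":-1},
  {"dx":1,"dy":0,"dz":0,"rx":0,"ry":0,"rz":0,"gripper":-1},
  {"dx":0,"dy":0,"dz":0,"rx":0,"ry":0,"rz":0,"gripper":-1},
  {"dx":0,"dy":0,"dz":0,"rx":0,"ry":0,"rz":0,"gripper":-1},
])

```text
clock: 14.02
tcp_pos: [0.4708, 0.2794, 0.0599]
orientation: [1.268, 1.436, -1.014]
contact_force: [-6.0, 5.2, 21.0]
grip_width: 0.0516
gripper_force: 64.4
```

```bash
python3 - <<'E'
from wp import *
print("foot now",(o["tcp_pos"]+M@f).round(4),"axis",(M@G["Z"]).round(4))
im=r.grab_frame("scene"); cv2.imwrite("pics/s6.png",cv2.resize(im[150:270,220:340],None,fx=5,fy=5,interpolation=cv2.INTER_CUBIC))
E
```

```text
t 14.03 q [-1.189  1.121  0.273  1.54   0.527  1.636 -1.101] tcp [0.4708 0.2794 0.0599] F [-6.   5.2 21. ] M [-2.47  0.07 -0.22] w 0.0516
[[-2.710e-02  9.924e-01  1.204e-01]
 [ 2.185e-01  1.235e-01 -9.680e-01]
 [-9.755e-01  1.000e-04 -2.202e-01]]
foot now [0.4716 0.2734 0.0148] axis [-9.0e-04  6.2e-03  1.0e+00]
```

View pics/s6.png

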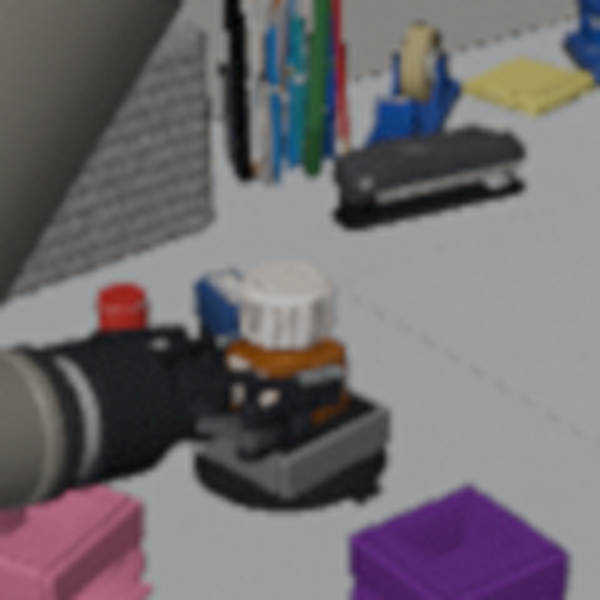

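The tub is seated: 21 N up with no further travel, upright in the frame, bystanders untouched. I'll release, back off and rise.

Call:
step_arm([
  {"dx":-2,"dy":0,"dz":0,"rx":0,"ry":0,"rz":0,"gripper":-1},
  {"dx":0,"dy":0,"dz":0,"rx":0,"ry":0,"rz":0,"gripper":1},
  {"dx":0,"dy":0,"dz":0,"rx":0,"ry":0,"rz":0,"gripper":1},
  {"dx":0,"dy":0,"dz":0,"rx":0,"ry":0,"rz":0,"gripper":1},
  {"dx":0,"dy":0,"dz":0,"rx":0,"ry":0,"rz":0,"gripper":1},
  {"dx":-3,"dy":0,"dz":-18,"rx":0,"ry":0,"rz":0,"gripper":1},
  {"dx":-15,"dy":0,"dz":-25,"rx":0,"ry":0,"rz":0,"gripper":1},
  {"dx":-40,"dy":0,"dz":-20,"rx":0,"ry":0,"rz":0,"gripper":1},
  {"dx":-50,"dy":0,"dz":-12,"rx":0,"ry":0,"rz":0,"gripper":1},
  {"dx":-50,"dy":0,"dz":-12,"rx":0,"ry":0,"rz":0,"gripper":1},
  {"dx":0,"dy":0,"dz":0,"rx":0,"ry":0,"rz":0,"gripper":1},
])

```text
clock: 15.45
tcp_pos: [0.4658, 0.3294, 0.2351]
orientation: [1.277, 1.445, -1.003]
contact_force: [-0.0, 0.7, -1.7]
grip_width: 0.0856
gripper_force: 0.0
```

```bash
cat > capplan.py <<'E'
from plan import run
from ik import *
C=np.array([.4717,.2732,.0])
import itertools
def down(yaw): return tilt(0,yaw)
E
python3 - <<'E'
from st import *
from capplan import *
# vertical grip of the cap: cap mid height z=.014+.088; tool yaw free mod 180, cw->ccw turn 76 deg
q0=o["joints"]
for y in range(-180,181,30):
    s=ik(C+[0,0,.10],down(y),n=10); print(y,len(s), s[0][1].round(2) if s else "")
E
```

```text
t 15.45 q [-1.248  0.9    0.319  1.486  0.566  1.855 -0.944] tcp [0.4658 0.3294 0.2351] F [-0.   0.7 -1.7] M [ 1.05  0.13 -0.03] w 0.0856
[[-0.026   0.9922  0.1222]
 [ 0.2317  0.1249 -0.9647]
 [-0.9724  0.0033 -0.2331]]
-180 2 [-0.3   0.5  -0.42  1.98  0.3   0.73  0.67]
-150 2 [-0.49  0.47 -0.19  1.99  0.13  0.7   1.34]
-120 1 [-0.57  0.47 -0.08  1.99  0.06  0.69  1.93]
-90 8 [-0.29  0.5  -0.44  1.97  0.31  0.73  2.23]
-60 8 [-0.18  0.53 -0.58  1.96  0.41  0.76  2.66]
-30 8 [-0.59  0.47 -0.06  1.99  0.04  0.69 -2.77]
0 5 [-0.58  0.47 -0.07  1.99  0.05  0.69 -2.25]
30 5 [-0.5   0.47 -0.18  1.98  0.13  0.7  -1.8 ]
60 5 [-0.31  0.5  -0.42  1.97  0.29  0.73 -1.43]
90 6 [-0.32  0.5  -0.4   1.97  0.28  0.73 -0.9 ]
120 5 [-0.31  0.5  -0.41  1.98  0.29  0.73 -0.38]
150 4 [-0.45  0.48 -0.24  1.98  0.17  0.7   0.25]
180 2 [-0.3   0.5  -0.42  1.98  0.3   0.73  0.67]
```

```bash
python3 - <<'E'
from st import *
from capplan import *
w=[((.465,.30,.25),tilt(-38,85)),((.472,.273,.22),tilt(0,60))]
run(o["joints"],w,"w"); chain(w)
E
```

```text
t 15.45 q [-1.248  0.9    0.319  1.486  0.566  1.855 -0.944] tcp [0.4658 0.3294 0.2351] F [-0.   0.7 -1.7] M [ 1.05  0.13 -0.03] w 0.0856
[[-0.026   0.9922  0.1222]
 [ 0.2317  0.1249 -0.9647]
 [-0.9724  0.0033 -0.2331]]
w [-1.07  0.56  0.28  1.61  0.26  1.52 -0.97] margin 0.4
w [-0.88  0.31  0.29  1.92 -0.11  0.93 -1.06] margin 0.52
wp0 n=5 turn/row [2.11 7.67 1.31]
    [-4.2 -0.9  5. ]
    [-4.9 -0.6  4.4]
    [-5.4 -0.3  3.7]
    [-5.9 -0.1  2.9]
    [-6.2  0.1  2.1]
wp1 n=5 turn/row [1.66 7.48 4.81]
    [-0.4  1.9  8. ]
    [-1.3  2.2  7.8]
    [-2.1  2.5  7.5]
    [-2.8  3.   7.1]
    [-3.5  3.4  6.6]
```

Call:
step_arm([
  {"dx":-4.2,"dy":-0.9,"dz":5,"rx":2.1,"ry":7.7,"rz":1.3,"gripper":1},
  {"dx":-4.9,"dy":-0.6,"dz":4.4,"rx":2.1,"ry":7.7,"rz":1.3,"gripper":1},
  {"dx":-5.4,"dy":-0.3,"dz":3.7,"rx":2.1,"ry":7.7,"rz":1.3,"gripper":1},
  {"dx":-5.9,"dy":-0.1,"dz":2.9,"rx":2.1,"ry":7.7,"rz":1.3,"gripper":1},
  {"dx":-6.2,"dy":0.1,"dz":2.1,"rx":2.1,"ry":7.7,"rz":1.3,"gripper":1},
  {"dx":-0.4,"dy":1.9,"dz":8,"rx":1.7,"ry":7.5,"rz":4.8,"gripper":1},
  {"dx":-1.3,"dy":2.2,"dz":7.8,"rx":1.7,"ry":7.5,"rz":4.8,"gripper":1},
  {"dx":-2.1,"dy":2.5,"dz":7.5,"rx":1.7,"ry":7.5,"rz":4.8,"gripper":1},
  {"dx":-2.8,"dy":3,"dz":7.1,"rx":1.7,"ry":7.5,"rz":4.8,"gripper":1},
  {"dx":-3.5,"dy":3.4,"dz":6.6,"rx":1.7,"ry":7.5,"rz":4.8,"gripper":1},
  {"dx":0,"dy":0,"dz":0,"rx":0,"ry":0,"rz":0,"gripper":1},
])

```text
clock: 16.82
tcp_pos: [0.4707, 0.2686, 0.2158]
orientation: [-2.72, -1.566, 0.015]
contact_force: [-0.9, 0.1, -0.2]
grip_width: 0.0856
gripper_force: 0.0
```

```bash
python3 - <<'E'
from st import *
from capplan import *
import pickle
chain([((.472,.273,.15),tilt(0,60))])
c=cam("wrist"); im=r.grab_frame("wrist"); pickle.dump((c,im),open("w7.pkl","wb")); cv2.imwrite("pics/w7.png",im)
print("pred cap top",proj(c,[.4717,.273,.115]))
E
```

```text
t 16.82 q [-0.853  0.309  0.271  1.922 -0.106  0.933 -1.057] tcp [0.4707 0.2686 0.2158] F [-0.9  0.1 -0.2] M [-0.06  0.03  0.02] w 0.0856
[[ 0.5023  0.8646 -0.01  ]
 [ 0.8647 -0.5024 -0.0023]
 [-0.007  -0.0075 -0.9999]]
wp0 n=2 turn/row [-0.22  0.2  -0.08]
    [ 2.4 -0.3 32.9]
    [ 2.3 -0.4 32.9]
pred cap top [[318.94851542 204.0308414 ]]
```

View pics/w7.png

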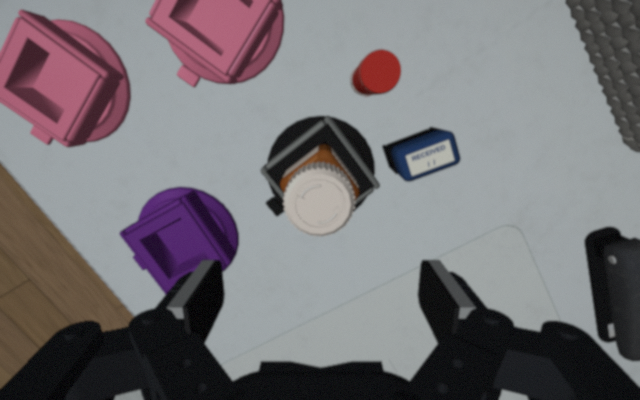

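The wrist view shows the cap top centred at (319,202), about 2 px from the prediction (319,204), so the tub is fully seated. I'll descend over the cap and grip it.

Call:
step_arm([
  {"dx":2,"dy":-0.5,"dz":36,"rx":-0.2,"ry":0.2,"rz":0,"gripper":1},
  {"dx":2,"dy":-0.5,"dz":36,"rx":-0.2,"ry":0.2,"rz":0,"gripper":1},
  {"dx":1.6,"dy":-0.5,"dz":35,"rx":0,"ry":0,"rz":0,"gripper":1},
  {"dx":0,"dy":0,"dz":0,"rx":0,"ry":0,"rz":0,"gripper":1},
  {"dx":0,"dy":0,"dz":0,"rx":0,"ry":0,"rz":0,"gripper":-1},
  {"dx":0,"dy":0,"dz":0,"rx":0,"ry":0,"rz":0,"gripper":-1},
  {"dx":0,"dy":0,"dz":0,"rx":0,"ry":0,"rz":0,"gripper":-1},
  {"dx":0,"dy":0,"dz":0,"rx":0,"ry":0,"rz":0,"gripper":-1},
  {"dx":0,"dy":0,"dz":0,"rx":0,"ry":0,"rz":0,"gripper":-1},
  {"dx":0,"dy":0,"dz":0,"rx":0,"ry":0,"rz":0,"gripper":-1},
], grip_force=90)

```text
clock: 18.12
tcp_pos: [0.4734, 0.2775, 0.1107]
orientation: [-2.719, -1.571, -0.008]
contact_force: [0.3, -0.1, 6.3]
grip_width: 0.049
gripper_force: 91.8
```

```bash
python3 - <<'E'
from st import *
from capplan import *
# model check of the turn
P=o["tcp_pos"]; run(o["joints"],[(P-[0,0,.008],tilt(0,60)),(P-[0,0,.008],tilt(0,100)),(P-[0,0,.008],tilt(0,136))],"turn")
E
```

```text
t 18.12 q [-0.828  0.46   0.234  1.995 -0.162  0.699 -1.018] tcp [0.4734 0.2775 0.1107] F [ 0.3 -0.1  6.3] M [-0.08  0.05  0.02] w 0.049
[[ 0.4996  0.8663  0.0037]
 [ 0.8663 -0.4996  0.0038]
 [ 0.0051  0.0014 -1.    ]]
turn [-0.83  0.48  0.23  2.   -0.17  0.69 -1.02] margin 0.44
turn [-0.68  0.47  0.05  1.99 -0.04  0.69 -0.44] margin 0.45
turn [-0.56  0.47 -0.11  1.98  0.08  0.7   0.09] margin 0.46
```

```bash
python3 - <<'E'
from h import *
import pickle
c,im=pickle.load(open("w7.pkl","rb"))
hsv=cv2.cvtColor(im,cv2.COLOR_BGR2HSV).astype(int)
m=((im.min(2)>150)&(im[...,2].astype(int)-im[...,0]>4)).astype(np.uint8); m[:160]=0;m[245:]=0;m[:,:270]=0;m[:,370:]=0
cn=max(cv2.findContours(m,0,1)[0],key=cv2.contourArea); cc,rad=cv2.minEnclosingCircle(cn); print(cc,rad, cv2.fitEllipse(cn))
C=ray(c,cc,.115)[0]; print(C, ray(c,[cc[0]+rad,cc[1]],.115)[0]-C)
x=np.array([.4996,.8663,0]); print("tool x offset cap-tcp",(C-[.4734,.2775,0])@x)
E
```

```text
(316.7113037109375, 201.6108856201172) 33.11616134643555 ((316.3313903808594, 201.80137634277344), (62.2761344909668, 65.23164367675781), 115.56889343261719)
[0.47124246 0.27529688 0.115     ] [ 0.0198814 -0.011501   0.       ]
tool x offset cap-tcp -0.0029864673001446917
```

The cap axis is 3 mm behind the tool centre along tool x. I'll regrip centred so the turn is clean, then push.

Call:
step_arm([
  {"dx":0,"dy":0,"dz":0,"rx":0,"ry":0,"rz":0,"gripper":1},
  {"dx":0,"dy":0,"dz":0,"rx":0,"ry":0,"rz":0,"gripper":1},
  {"dx":-3,"dy":0,"dz":1.5,"rx":0,"ry":0,"rz":0,"gripper":1},
  {"dx":0,"dy":0,"dz":0,"rx":0,"ry":0,"rz":0,"gripper":-1},
  {"dx":0,"dy":0,"dz":0,"rx":0,"ry":0,"rz":0,"gripper":-1},
  {"dx":0,"dy":0,"dz":0,"rx":0,"ry":0,"rz":0,"gripper":-1},
  {"dx":0,"dy":0,"dz":0,"rx":0,"ry":0,"rz":0,"gripper":-1},
  {"dx":0,"dy":0,"dz":0,"rx":0,"ry":0,"rz":0,"gripper":-1},
], grip_force=100)

```text
clock: 19.12
tcp_pos: [0.4711, 0.2739, 0.1076]
orientation: [-2.72, -1.571, -0.003]
contact_force: [0.1, -2.7, 6.7]
grip_width: 0.0492
gripper_force: 102.2
```

Call:
step_arm([
  {"dx":0,"dy":0,"dz":4,"rx":0,"ry":0,"rz":0,"gripper":-1},
  {"dx":0,"dy":0,"dz":4,"rx":0,"ry":0,"rz":0,"gripper":-1},
  {"dx":0,"dy":0,"dz":0,"rx":0,"ry":0,"rz":0,"gripper":-1},
])

```text
clock: 19.5
tcp_pos: [0.4713, 0.274, 0.1006]
orientation: [-2.72, -1.571, -0.004]
contact_force: [-3.9, -2.8, 17.1]
grip_width: 0.0491
gripper_force: 103.8
```

Call:
step_arm([
  {"dx":0,"dy":0,"dz":3,"rx":0,"ry":0,"rz":0,"gripper":-1},
  {"dx":0,"dy":0,"dz":0,"rx":0,"ry":0,"rz":0,"gripper":-1},
])

```text
clock: 19.75
tcp_pos: [0.4716, 0.2741, 0.0993]
orientation: [-2.72, -1.57, -0.005]
contact_force: [-8.8, -6.9, 34.5]
grip_width: 0.049
gripper_force: 105.7
```

Call:
step_arm([
  {"dx":0,"dy":0,"dz":0,"rx":0,"ry":0,"rz":-7,"gripper":-1},
  {"dx":0,"dy":0,"dz":0,"rx":0,"ry":0,"rz":-7,"gripper":-1},
  {"dx":0,"dy":0,"dz":0,"rx":0,"ry":0,"rz":-7,"gripper":-1},
  {"dx":0,"dy":0,"dz":0,"rx":0,"ry":0,"rz":0,"gripper":-1},
])

```text
clock: 20.25
tcp_pos: [0.4723, 0.275, 0.0996]
orientation: [-2.387, -2.042, -0.009]
contact_force: [-5.5, -4.8, 30.1]
grip_width: 0.0489
gripper_force: 105.0
```

```bash
python3 - <<'E'
from st import *
print("yaw",np.degrees(np.arctan2(M[1,0],M[0,0])))
E
```

```text
t 20.25 q [-0.745  0.468  0.131  2.001 -0.097  0.673 -0.708] tcp [0.4723 0.275  0.0996] F [-5.5 -4.8 30.1] M [-1.04  1.04  0.13] w 0.0489
[[ 0.1548  0.9879  0.0041]
 [ 0.9879 -0.1549  0.0044]
 [ 0.005   0.0034 -1.    ]]
yaw 81.09188963570243
```

Call:
step_arm([
  {"dx":0,"dy":0,"dz":0,"rx":0,"ry":0,"rz":-7.7,"gripper":-1},
  {"dx":0,"dy":0,"dz":0,"rx":0,"ry":0,"rz":-7.7,"gripper":-1},
  {"dx":0,"dy":0,"dz":0,"rx":0,"ry":0,"rz":-7.7,"gripper":-1},
  {"dx":0,"dy":0,"dz":0,"rx":0,"ry":0,"rz":-7.7,"gripper":-1},
  {"dx":0,"dy":0,"dz":0,"rx":0,"ry":0,"rz":-7.7,"gripper":-1},
  {"dx":0,"dy":0,"dz":0,"rx":0,"ry":0,"rz":-7.7,"gripper":-1},
  {"dx":0,"dy":0,"dz":0,"rx":0,"ry":0,"rz":-7.7,"gripper":-1},
  {"dx":0,"dy":0,"dz":0,"rx":0,"ry":0,"rz":0,"gripper":-1},
])

```text
clock: 21.25
tcp_pos: [0.4724, 0.2752, 0.0996]
orientation: [1.201, 2.9, 0.008]
contact_force: [-5.4, -4.7, 29.1]
grip_width: 0.049
gripper_force: 104.9
```

```bash
python3 - <<'E'
from st import *
print("yaw",np.degrees(np.arctan2(M[1,0],M[0,0])))
im=r.grab_frame("wrist"); cv2.imwrite("pics/w8.png",im)
E
```

```text
t 21.25 q [-0.554  0.468 -0.11   1.987  0.078  0.684  0.073] tcp [0.4724 0.2752 0.0996] F [-5.4 -4.7 29.1] M [-0.99  1.02  0.16] w 0.049
[[-7.071e-01  7.071e-01  4.600e-03]
 [ 7.071e-01  7.071e-01  3.900e-03]
 [-5.000e-04  6.100e-03 -1.000e+00]]
yaw 134.99807477416505
```

Turned 75° under about 29 N. I'll lift gently and watch the force.

Call:
step_arm([
  {"dx":0,"dy":0,"dz":-5,"rx":0,"ry":0,"rz":0,"gripper":-1},
  {"dx":0,"dy":0,"dz":-5,"rx":0,"ry":0,"rz":0,"gripper":-1},
  {"dx":0,"dy":0,"dz":-5,"rx":0,"ry":0,"rz":0,"gripper":-1},
  {"dx":0,"dy":0,"dz":0,"rx":0,"ry":0,"rz":0,"gripper":-1},
])

```text
clock: 21.8
tcp_pos: [0.4705, 0.2743, 0.1113]
orientation: [1.203, 2.902, 0.003]
contact_force: [0.5, 0.2, 0.5]
grip_width: 0.049
gripper_force: 103.1
```

Call:
step_arm([
  {"dx":0,"dy":0,"dz":-10,"rx":0,"ry":0,"rz":0,"gripper":-1},
  {"dx":0,"dy":0,"dz":-15,"rx":0,"ry":0,"rz":0,"gripper":-1},
  {"dx":0,"dy":0,"dz":-25,"rx":0,"ry":0,"rz":0,"gripper":-1},
  {"dx":0,"dy":0,"dz":-30,"rx":0,"ry":0,"rz":0,"gripper":-1},
  {"dx":0,"dy":0,"dz":0,"rx":0,"ry":0,"rz":0,"gripper":-1},
])

```text
clock: 22.42
tcp_pos: [0.4717, 0.275, 0.1942]
orientation: [1.203, 2.899, 0.009]
contact_force: [0.5, 0.0, -0.5]
grip_width: 0.0494
gripper_force: 103.4
```

```bash
python3 - <<'E'
from st import *
from capplan import *
im=r.grab_frame("scene"); cv2.imwrite("pics/s9.png",cv2.resize(im[130:270,200:400],None,fx=4,fy=4,interpolation=cv2.INTER_CUBIC))
# tray target: centre of free floor
T=np.array([.48,-.252,0])
w=[((.50,.05,.22),tilt(0,100)),((.48,-.252,.22),tilt(0,60)),((.48,-.252,.035),tilt(0,60))]
run(o["joints"],w,"w"); chain(w)
E
```

```text
t 22.43 q [-0.544  0.334 -0.119  1.923  0.05   0.881  0.096] tcp [0.4717 0.275  0.1942] F [ 0.5  0.  -0.5] M [ 0.04 -0.01 -0.03] w 0.0494
[[-7.063e-01  7.079e-01  5.000e-03]
 [ 7.079e-01  7.063e-01  4.400e-03]
 [-4.000e-04  6.600e-03 -1.000e+00]]
w [-0.3   0.23  0.09  2.   -0.03  0.91 -0.02] margin 0.44
w [ 0.07  0.31  0.37  1.93 -0.14  0.93 -0.02] margin 0.51
w [ 0.17  0.59  0.25  2.04 -0.27  0.55  0.09] margin 0.38
wp0 n=5 turn/row [ 0.08 -0.02  6.99]
    [-35.9 -27.7  -5.3]
    [-39.  -23.2  -5.3]
    [-41.5 -18.3  -5.2]
    [-43.4 -13.1  -5.2]
    [-44.7  -7.7  -5.2]
wp1 n=7 turn/row [0.   0.   5.71]
    [-42.  -10.3   0. ]
    [-42.8  -6.1   0. ]
    [-43.2  -1.8   0. ]
    [-43.2   2.5   0. ]
    [-42.7   6.8   0. ]
    [-41.8  11.    0. ]
    [-40.5  15.1   0. ]
wp2 n=4 turn/row [0. 0. 0.]
    [ 0.   0.  46.2]
    [ 0.   0.  46.2]
    [ 0.   0.  46.2]
    [ 0.   0.  46.2]
```

View pics/s9.png

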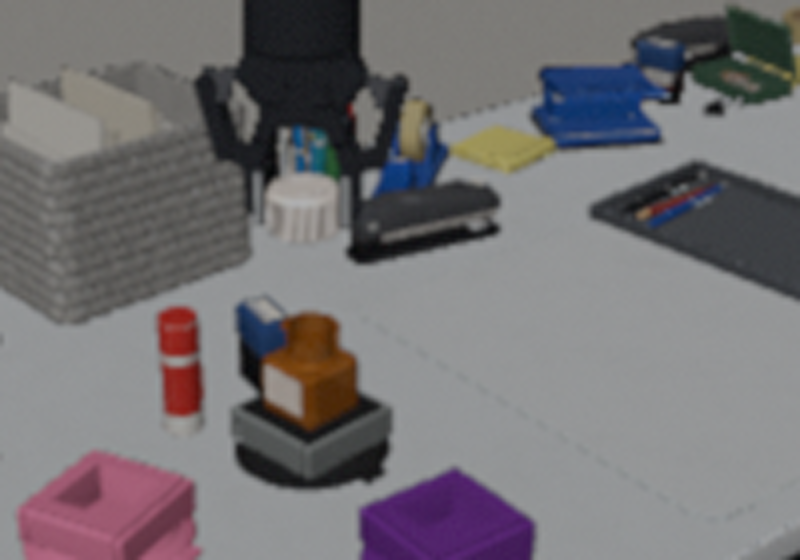

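The crop shows the open tub standing in the steadier at (310,380), the cap in the fingers at (303,208), and the glue stick, stamp and stapler in place. Carrying the cap to the tray.

Call:
step_arm([
  {"dx":-36,"dy":-27.7,"dz":-5,"rx":0,"ry":0,"rz":7,"gripper":-1},
  {"dx":-39,"dy":-23.2,"dz":-5,"rx":0,"ry":0,"rz":7,"gripper":-1},
  {"dx":-41.5,"dy":-18.3,"dz":-5,"rx":0,"ry":0,"rz":7,"gripper":-1},
  {"dx":-43.4,"dy":-13.1,"dz":-5,"rx":0,"ry":0,"rz":7,"gripper":-1},
  {"dx":-44.7,"dy":-7.7,"dz":-5,"rx":0,"ry":0,"rz":7,"gripper":-1},
  {"dx":-42,"dy":-10.3,"dz":0,"rx":0,"ry":0,"rz":5.7,"gripper":-1},
  {"dx":-42.8,"dy":-6.1,"dz":0,"rx":0,"ry":0,"rz":5.7,"gripper":-1},
  {"dx":-43.2,"dy":-1.8,"dz":0,"rx":0,"ry":0,"rz":5.7,"gripper":-1},
  {"dx":-43.2,"dy":2.5,"dz":0,"rx":0,"ry":0,"rz":5.7,"gripper":-1},
  {"dx":-42.7,"dy":6.8,"dz":0,"rx":0,"ry":0,"rz":5.7,"gripper":-1},
  {"dx":-41.8,"dy":11,"dz":0,"rx":0,"ry":0,"rz":5.7,"gripper":-1},
  {"dx":-40.5,"dy":15.1,"dz":0,"rx":0,"ry":0,"rz":5.7,"gripper":-1},
  {"dx":0,"dy":0,"dz":0,"rx":0,"ry":0,"rz":0,"gripper":-1},
  {"dx":0,"dy":0,"dz":0,"rx":0,"ry":0,"rz":0,"gripper":-1},
])

```text
clock: 24.22
tcp_pos: [0.4782, -0.2522, 0.2146]
orientation: [-2.717, -1.571, -0.001]
contact_force: [0.9, 1.0, -0.5]
grip_width: 0.0487
gripper_force: 103.3
```

```bash
python3 - <<'E'
from st import *
chain([((.465,-.251,.04),tilt(0,60)),((.465,-.251,.0245),tilt(0,60))],[5,2])
E
```

```text
t 24.23 q [ 0.07   0.31   0.368  1.937 -0.141  0.921 -0.014] tcp [ 0.4782 -0.2522  0.2146] F [ 0.9  1.  -0.5] M [ 0.09  0.03 -0.01] w 0.0487
[[ 4.988e-01  8.667e-01 -7.000e-04]
 [ 8.667e-01 -4.988e-01  2.500e-03]
 [ 1.800e-03 -1.900e-03 -1.000e+00]]
wp0 n=5 turn/row [-0.02 -0.02  0.02]
    [-1.2 -2.4 34.9]
    [-1.2 -2.4 34.9]
    [-1.1 -2.4 34.9]
    [-1.1 -2.4 34.9]
    [-1.1 -2.4 34.9]
wp1 n=2 turn/row [0. 0. 0.]
    [0.  0.  7.8]
    [0.  0.  7.8]
```

Call:
step_arm([
  {"dx":-1,"dy":-2.5,"dz":40,"rx":0,"ry":0,"rz":0,"gripper":-1},
  {"dx":-1,"dy":-2.5,"dz":45,"rx":0,"ry":0,"rz":0,"gripper":-1},
  {"dx":-1,"dy":-2.5,"dz":45,"rx":0,"ry":0,"rz":0,"gripper":-1},
  {"dx":-1,"dy":-2.5,"dz":35,"rx":0,"ry":0,"rz":0,"gripper":-1},
  {"dx":-1,"dy":-2.5,"dz":12,"rx":0,"ry":0,"rz":0,"gripper":-1},
  {"dx":0,"dy":0,"dz":6,"rx":0,"ry":0,"rz":0,"gripper":-1},
  {"dx":0,"dy":0,"dz":0,"rx":0,"ry":0,"rz":0,"gripper":-1},
  {"dx":0,"dy":0,"dz":0,"rx":0,"ry":0,"rz":0,"gripper":-1},
])

```text
clock: 25.22
tcp_pos: [0.4665, -0.2512, 0.0336]
orientation: [2.719, 1.571, 0.005]
contact_force: [0.5, 0.2, -1.1]
grip_width: 0.0491
gripper_force: 103.4
```

Call:
step_arm([
  {"dx":0,"dy":0,"dz":4,"rx":0,"ry":0,"rz":0,"gripper":-1},
  {"dx":0,"dy":0,"dz":3,"rx":0,"ry":0,"rz":0,"gripper":-1},
  {"dx":0,"dy":0,"dz":2,"rx":0,"ry":0,"rz":0,"gripper":-1},
  {"dx":0,"dy":0,"dz":0,"rx":0,"ry":0,"rz":0,"gripper":-1},
  {"dx":0,"dy":0,"dz":0,"rx":0,"ry":0,"rz":0,"gripper":-1},
])

```text
clock: 25.85
tcp_pos: [0.4656, -0.2509, 0.0245]
orientation: [-2.72, -1.571, -0.004]
contact_force: [-4.4, 3.1, 16.2]
grip_width: 0.0494
gripper_force: 104.9
```

The cap is on the floor with 16 N of contact. I'll ease off, open and rise.

Call:
step_arm([
  {"dx":0,"dy":0,"dz":-1,"rx":0,"ry":0,"rz":0,"gripper":-1},
  {"dx":0,"dy":0,"dz":0,"rx":0,"ry":0,"rz":0,"gripper":1},
  {"dx":0,"dy":0,"dz":0,"rx":0,"ry":0,"rz":0,"gripper":1},
  {"dx":0,"dy":0,"dz":0,"rx":0,"ry":0,"rz":0,"gripper":1},
  {"dx":0,"dy":0,"dz":0,"rx":0,"ry":0,"rz":0,"gripper":1},
  {"dx":0,"dy":0,"dz":-15,"rx":0,"ry":0,"rz":0,"gripper":1},
  {"dx":0,"dy":0,"dz":-30,"rx":0,"ry":0,"rz":0,"gripper":1},
  {"dx":0,"dy":0,"dz":-50,"rx":0,"ry":0,"rz":0,"gripper":1},
  {"dx":0,"dy":0,"dz":-50,"rx":0,"ry":0,"rz":0,"gripper":1},
  {"dx":0,"dy":0,"dz":-40,"rx":0,"ry":0,"rz":0,"gripper":1},
  {"dx":0,"dy":0,"dz":0,"rx":0,"ry":0,"rz":0,"gripper":1},
])

```text
clock: 27.22
tcp_pos: [0.4672, -0.2522, 0.2137]
orientation: [2.716, 1.569, 0.011]
contact_force: [0.6, 0.7, -0.4]
grip_width: 0.0853
gripper_force: 0.0
```

```bash
python3 - <<'E'
from st import *
c=cam("wrist"); im=r.grab_frame("wrist")
g=cv2.cvtColor(im,cv2.COLOR_BGR2GRAY); 
p=proj(c,[.4656,-.2509,.0315])[0]; print("pred cap top",p)
u,v=p.astype(int); m=np.zeros(g.shape,np.uint8); m[v-60:v+60,u-60:u+60]=(g>110)[v-60:v+60,u-60:u+60]
cn=max(cv2.findContours(m,0,1)[0],key=cv2.contourArea); cc,rad=cv2.minEnclosingCircle(cn); e=cv2.fitEllipse(cn)
print(cc,rad,e,"world",ray(c,cc,.0315),"diam",2*np.linalg.norm(ray(c,[cc[0]+rad,cc[1]],.0315)-ray(c,cc,.0315)))
s=r.grab_frame("scene"); cv2.imwrite("pics/s10.png",np.hstack([cv2.resize(s[140:260,220:440],(680,370)) ])); print(r.get_obs()["clock"])
E
```

```text
t 27.23 q [ 0.058  0.292  0.388  1.967 -0.143  0.901 -0.004] tcp [ 0.4672 -0.2522  0.2137] F [ 0.6  0.7 -0.4] M [-0.01  0.02 -0.04] w 0.0853
[[ 4.998e-01  8.661e-01  8.400e-03]
 [ 8.661e-01 -4.998e-01 -6.000e-04]
 [ 3.700e-03  7.500e-03 -1.000e+00]]
pred cap top [316.43399816 184.05473988]
(316.6596984863281, 182.00523376464844) 27.592021942138672 ((316.4705810546875, 182.25790405273438), (53.235347747802734, 53.954776763916016), 5.73506498336792) world [[ 0.46676907 -0.24931067  0.0315    ]] diam 0.051514978193486466
27.325
```

The cap measures as a circle 51.5 mm across at the expected floor height, so it lies flat and top up at (0.467, −0.249), inside the tray and clear of the pens. The hand is clear of everything. Handing in.

```bash
python3 -c "
from bench import r
print(r.hand_in())"
```

```text
the job is handed in; nothing more can be done
None
```

I handed the job in at about 27 s: the open tub is standing in the grey steadier, the cap lies flat and top up on the tray floor clear of the pens, and the glue stick, stamp and stapler looked undisturbed in the last scene picture; no verdict came back, and I viewed 11 pictures, one over the limit of 10.

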